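# Refit the thick pastry roller in its bench frame

## Task

Take the steel axle by its black handle from the low rest, pass it through the bore of the thick pastry roller lying in its draining cradle (not the slim one) and carry the roller on the axle, without touching the roller itself, to the bench frame. Lower the axle gently into the frame's two V bearings, handle between them and tip in the bearing with the keeper, let go, and then swing the open keeper bar fully down over the axle. Leave the slim roller and the other kitchen things where they are.

Things in the scene. Friction and masses are not known exactly. Their poses are not given: they have to be found in the camera images.
- axle: Steel rod, 12 mm in diameter, 214 mm long. x runs along it to the tip; origin: middle of its black handle, a block 18 x 18 mm, 56 mm long. Bare rod from x = -62 (butt) to -28 and from +28 to +152 mm (tip); fixed collar, 42 mm in diameter, at x = +36 to +41. 120 g, balanced near x = +30. Starts level in the rest, handle sides upright, axis 46 mm above the table.
- axle_handle (a point): Middle of the axle's handle block, on the rod's axis (x along the rod towards the tip).
- axle_tip (a point): Free end of the axle on its axis, 152 mm from the handle's middle.
- rest: Fixed grey rest of the axle: strip 200 x 40 mm with two V supports, 8 mm thick, at x = -44 and +110 mm from its origin (on the table under the handle's middle); tops 62 mm above the table, reaching 29 mm to either side. x points along the axle to its tip.
- roller_center (a point): Centre of the thick white roller: 60 mm in diameter, 60 mm long, raised bands, through bore 32 mm in diameter along its y axis (level; either end may be entered). About 90 g. Lies loose on two ribs of a grey cradle (66 mm across, 76 mm along the bore), centre 44 mm above the table, in either of the two cradles. On the axle it hangs with its centre 10 mm below the axle's axis.
- slim_center (a point): Centre of the slim smooth white roller, 46 mm in diameter, 60 mm long, same bore along its y axis, lying in the other cradle, centre 35 mm above the table. To be left alone.
- frame: Fixed bench frame: base plate 210 x 70 x 10 mm and two V bearings (90 degree V, open upwards, 48 mm wide at the mouth, 8 mm thick) at x = -44 and +128 mm from its origin, which lies on the table under where the handle's middle belongs. x runs along the seated axle to its tip; the keeper is at +128. V tops 111 mm above the table; walls reach 29 mm to either side, the keeper's post 36 mm to +y.
- seat (a point): Where the handle's middle lies when the axle is seated: 95 mm above the table over the frame's origin, axes as the frame's. The handle may end up to 10 mm either way along x.
- keeper (a joint): Angle of the keeper bar, rad: 0 = fully down, level over the axle; about 1.6 = upright (open), where hinge friction holds it (0.03 N m, no spring; 1 N at its end moves it); stop at 2.0. Axis along the frame's x: closing swings its free end from upright over to the frame's -y side and down.
- keeper_pivot (a point): Hinge axis of the keeper: x = +138 mm, y = +30 mm in the frame, 106 mm above the table, axes as the frame's. The bar is 6 mm square and reaches 59 mm from here, with a pin 12 mm in diameter and 12 mm long at its end; when closed the bar's upper side is 3 mm above this point, the pin's 6 mm.
- keeper_end (a point): Free end of the keeper bar (centre of the pin), 58 mm from the pivot.
- salt_mid (a point): Glass jar, 48 mm in diameter, 75 mm high; its middle. Bystander.
- cup: Steel mug, 76 mm in diameter, 80 mm high; origin under its middle. Bystander.
- bowl: Steel bowl, 120 mm in diameter, 55 mm high; origin under its middle. Bystander.
- brush: Pastry brush lying flat, origin under its middle. Bystander.
- spoon: Spoon lying flat, origin under its middle. Bystander.
- scraper: Flat bench scraper, 120 x 80 mm, 12 mm high; origin under its middle. Bystander.
Things that resemble listed ones, but are neither listed nor needed, are in the scene too. What is shaped like the part that bears roller_center but pink is not meant.

How it is judged:
On the way, in this order (a step that is already met when the one before it is completed fails the run):
1. the axle is lifted out of the rest in the gripper (height (world z) of axle_handle above 0.075 m and contact force between the fingers and axle above 1 N), for 0.1 s.
2. the held axle is through the roller's bore while the roller still lies in its cradle (x of roller_center in the frame of axle between 0.055 and 0.105 m and y of roller_center in the frame of axle between -0.015 and 0.015 m and z of roller_center in the frame of axle between -0.015 and 0.015 m and angle between the x axis of axle and the y axis of roller_center, either way round below 0.35 rad and contact force between the fingers and axle above 1 N and height (world z) of roller_center below 0.055 m and distance of roller_center from where it was at the start of the episode below 0.05 m), for 0.1 s.
3. the roller is lifted clear on the held axle (x of roller_center in the frame of axle between 0.055 and 0.105 m and y of roller_center in the frame of axle between -0.015 and 0.015 m and z of roller_center in the frame of axle between -0.015 and 0.015 m and angle between the x axis of axle and the y axis of roller_center, either way round below 0.35 rad and contact force between the fingers and axle above 1 N and height (world z) of roller_center above 0.1 m), for 0.2 s.
4. the axle with the roller lies in both V bearings, let go, with the keeper still open (x of roller_center in the frame of axle between 0.055 and 0.105 m and y of roller_center in the frame of axle between -0.015 and 0.015 m and z of roller_center in the frame of axle between -0.015 and 0.015 m and angle between the x axis of axle and the y axis of roller_center, either way round below 0.35 rad and x of axle_handle in the frame of seat between -0.015 and 0.015 m and y of axle_handle in the frame of seat between -0.006 and 0.006 m and z of axle_handle in the frame of seat between -0.006 and 0.006 m and x of axle_tip in the frame of seat between 0.135 and 0.17 m and z of axle_tip in the frame of seat between -0.008 and 0.008 m and angle between the x axis of axle and the x axis of seat, either way round below 0.06 rad and contact force between the fingers and axle below 0.1 N and value of joint keeper above 0.9 rad), for 0.2 s.
At the end, for the whole second after the job is handed in: Axle at rest in both V bearings (handle's middle within 15 mm along the frame, 6 mm across and in height; tip, at the keeper end, within 8 mm in height; direction within 0.06 rad), thick roller hanging on it beyond the collar, keeper below 0.12 rad (x of roller_center in the frame of axle between 0.055 and 0.105 m and y of roller_center in the frame of axle between -0.015 and 0.015 m and z of roller_center in the frame of axle between -0.015 and 0.015 m and angle between the x axis of axle and the y axis of roller_center, either way round below 0.35 rad and x of axle_handle in the frame of seat between -0.015 and 0.015 m and y of axle_handle in the frame of seat between -0.006 and 0.006 m and z of axle_handle in the frame of seat between -0.006 and 0.006 m and x of axle_tip in the frame of seat between 0.135 and 0.17 m and z of axle_tip in the frame of seat between -0.008 and 0.008 m and angle between the x axis of axle and the x axis of seat, either way round below 0.06 rad and value of joint keeper below 0.12 rad and linear speed of axle below 0.02 m/s and linear speed of roller below 0.03 m/s); the robot touches nothing.
It fails at once if the fingers press on the thick roller (over 2 N) (contact force between the fingers and roller above 2 N).
It fails at once if the axle is dropped: it moves faster than 0.5 m/s while not held (linear speed of axle above 0.5 m/s and contact force between the fingers and axle below 0.1 N).
It fails at once if the slim roller is moved over 20 mm (distance of slim_center from where it was at the start of the episode above 0.02 m).
It fails at once if another kitchen thing is moved over 30 mm (distance of any of salt_mid, cup, bowl, brush, spoon, scraper from where it was at the start of the episode above 0.03 m).
It also fails if it takes over 69 s, if anything falls off the work surface, if the arm or the gripper's body presses on something with over 40 N, if the wrist force passes 120 N, or if a joint passes its speed limit or range.

## Robot

A 6-joint arm with a two-finger parallel gripper is mounted at the origin on the work surface. World frame = base frame: x ahead of the robot, y to its left, z up, the work surface at z = 0. Lengths are in m, angles in rad, forces in N, time in s.
With the tool pointing down it reaches from about 0.35 to 0.85 m from the base axis. Payload 8.1 kg.
Tool frame: the origin (TCP) lies at the very end of the fingers, on their centre line; the grasp point (between the pads) lies 19 mm behind it (robot.pinch_z is the distance from the TCP to the grasp point, in m); x points along the fingers, z is the direction in which the jaws open and shut, and the axes are right-handed (so a half turn about x gives the same grasp; the last joint's range is limited). The gripper opens to 93 mm and grips with 3 to 60 N. Pads are 15 mm wide; open, the fingers measure 128 mm over their backs; the gripper's body (75 mm by 188 mm) begins 65 mm behind the grasp point.
Start: joints at [-1.372, 0.13, 1.488, -0, 1.523, -0.085], TCP at [0.168, -0.576, 0.219] pointing down, gripper open.
Joint ranges: [-2.96, 2.96], [-0.89, 2.26], [0.02, 2.5], [-1.34, 4.48], [0, 2.73], [-2.66, 2.66]. Speed limits (rad/s): [2.39, 2.39, 2.79, 3.14, 3.14, 3.14].

## Interface

Orientations are given as a rotation vector (axis times angle).
In Python, from plant import robot, optics, ticket gives the robot as it stands.
- The arm moves only by the tool jog_arm, never from a script. Its argument "targets" is a list of rows, each a list of 7 numbers: the shift along the tool's x, y, z in cm, then the turn, a rotation vector about the tool's x, y, z in degrees, then the closure, from 0 (fully open) to 1 (shut). In form: [[dx, dy, dz, ax, ay, az, grip], ...]. A call has 1 to 5 rows; each row is the pose to reach, as a shift and turn from the pose measured when the call began, along the tool's axes at that moment; what a row does not reach only later rows make up. A row lasts 1/8 s, in which the tool goes at most 62.5 mm and 10.7 degrees, less where a joint would pass 70% of its speed; a pose out of reach is approached as far as the arm can. A call with a gripper value outside its range is refused whole. The fingers move at their own pace and stop on an object; "squeeze" is the grip in N (left out, the last holds). Time passes only in rows, so rows that repeat a pose let the fingers close. It gives the time, the measured TCP pose, the force and the opening at its end, in the units of the state.
- robot.read_state(): the state, without advancing time (a new reading comes with each control period).
- optics.read_camera(name): name is "scene" or "top"; returns a dict with "frame" (400x640x3 uint8, red, green, blue), "vertical_fov" (degrees; the focal length in pixels is half the picture's height over the tangent of half this angle, whatever the lens; pixels are square), "cx", "cy" (the principal point, pixels), "R" (3x3) and "t" (3): a world point X has camera coordinates R X + t. Camera axes: x right, y down, z forward; pixel columns grow to the right and rows downward; lengths in m; the calibration is good to about 2 mm. A picture is of the moment at which its call begins. There is no depth.
- ticket.close_job(): hands the job in, once; it reports no verdict.
The state is a dict: "t": time; "q": joint angles; "dq": joint speeds; "joint_torque": joint torques, N m; "tool_pos": TCP position; "orientation": TCP orientation; "force": force on the tool from outside, world axes, zero at the start; "wrist_torque": the same for the moment, N m; "opening": finger opening in m.
Only numpy, scipy, OpenCV 4.12 (cv2) and the standard library are available. Lean on these libraries where they do the work, as an engineer would, in place of code of your own. Each camera call takes 0.05 s, during which the arm holds its last target.

## Working session

There is one attempt and no reset: what is moved stays moved. The work goes in short steps, Python scripts to look and compute and a tool call to move; the robot and the scene stay as the last step left them, time stands still between calls to the robot, and variables do not carry over. Pictures are saved under pics/ and viewed, and the job is handed in when it is done.

Besides the shell and the picture viewer there is one more tool, called after "Call:" by a JSON object that holds its "op" and its "data", one argument or row to a line. jog_arm: Moves the arm, as the interface text tells. Its arguments: {"type":"object","properties":{"targets":{"type":"array"},"squeeze":{"type":"number"}},"required":["targets"]}

```bash
ls; mkdir -p pics; python3 - <<'E'
from plant import robot, optics, ticket
import cv2
print(robot.read_state(), robot.pinch_z)
for n in ("scene","top"):
    c=optics.read_camera(n); cv2.imwrite(f"pics/{n}0.png",c["frame"][:,:,::-1])
    print(n,c["vertical_fov"],c["cx"],c["cy"],c["R"],c["t"])
E
```

```text
pics
{'t': 0.0, 'q': array([-1.37238854e+00,  1.31161468e-01,  1.48925502e+00,  7.85558521e-06,
        1.52300000e+00, -8.53977088e-02]), 'dq': array([-0.00089392, -0.00037556, -0.00142479, -0.00177625,  0.0009229 ,
        0.00029543]), 'joint_torque': array([-1.54839279e-03, -5.59835637e+01, -4.91767430e+01,  7.66713987e-02,
        3.49053741e-02, -1.75319210e-04]), 'tool_pos': array([ 0.16792118, -0.57543854,  0.21760059]), 'orientation': array([ 0.99884696,  1.33158478, -0.996817  ]), 'force': array([0.25529545, 0.17116655, 0.82490468]), 'wrist_torque': array([ 0.01521259, -0.01190675,  0.07134197]), 'opening': 0.09329305704850668} 0.0188
scene 53.98515578524655 320.72703946674767 192.0331880084335 [[-0.42950719  0.90291451 -0.01640041]
 [ 0.59706562  0.27029916 -0.75528207]
 [-0.67752212 -0.3341912  -0.65519465]] [ 0.26500911 -0.28400673  1.54539596]
top 44.03320803062447 315.225998302942 200.30687563602285 [[-4.13097076e-05 -9.99978337e-01  6.58213416e-03]
 [-9.90517615e-01 -8.63374549e-04 -1.37383076e-01]
 [ 1.37385783e-01 -6.52539509e-03 -9.90496121e-01]] [-0.0161433   0.58656552  1.48287208]
```

View pics/scene0.png

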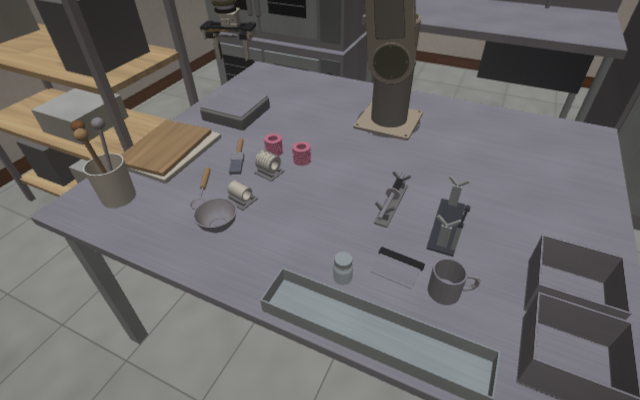

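View pics/top0.png

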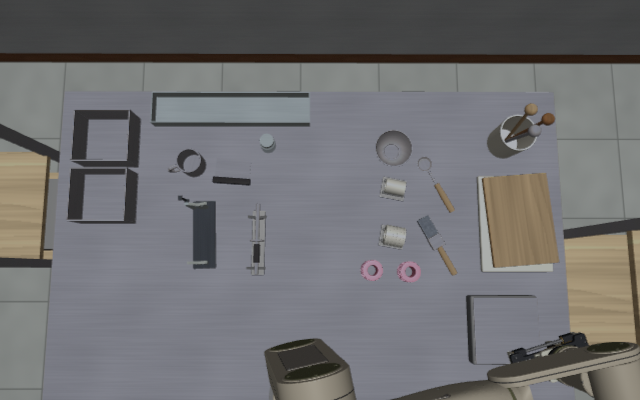

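The thick roller could be confused with four things in the top view: a white ribbed roller at (393,236), a white roller at (393,188), and pink ones at (372,270) and (409,271). I'll check crops before choosing.

```bash
python3 - <<'E'
import cv2,numpy as np
t=cv2.imread("pics/top0.png"); s=cv2.imread("pics/scene0.png")
r=lambda im,x0,x1,y0,y1,f: cv2.resize(im[y0:y1,x0:x1],None,fx=f,fy=f,interpolation=cv2.INTER_CUBIC)
cv2.imwrite("pics/c1.png",r(t,165,275,190,285,7))
cv2.imwrite("pics/c2.png",r(t,355,465,140,285,4))
cv2.imwrite("pics/c3.png",r(s,180,320,125,235,5))
cv2.imwrite("pics/c4.png",r(s,365,480,165,255,6))
E
```

```text
(no output)
```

View pics/c1.png

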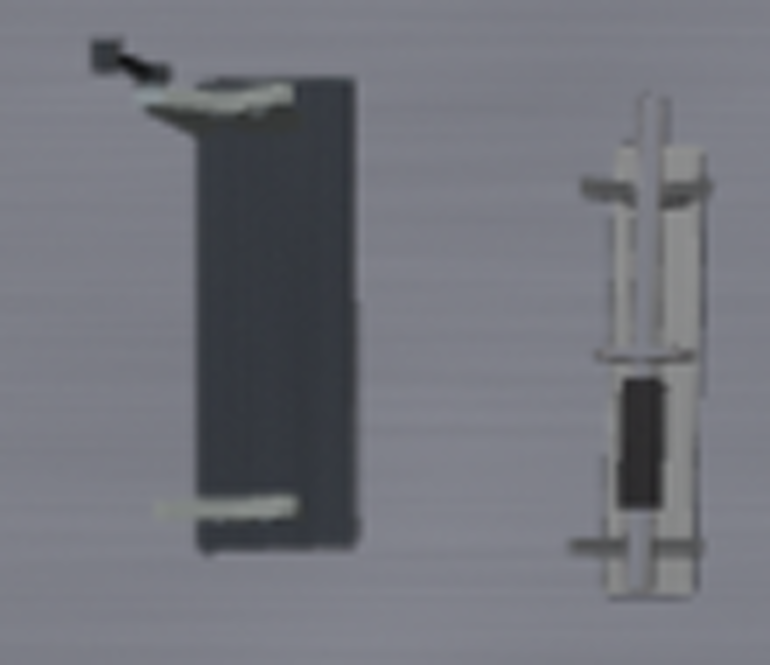

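View pics/c2.png

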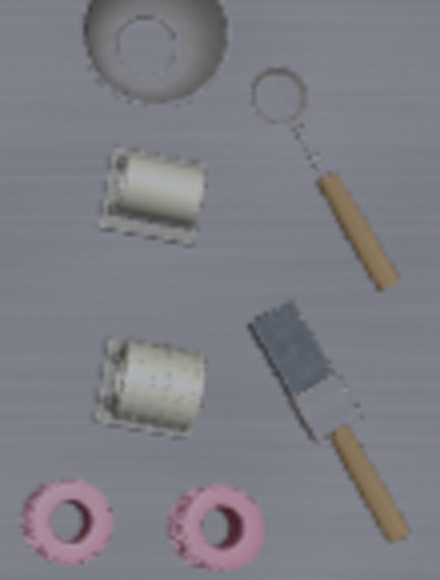

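View pics/c3.png

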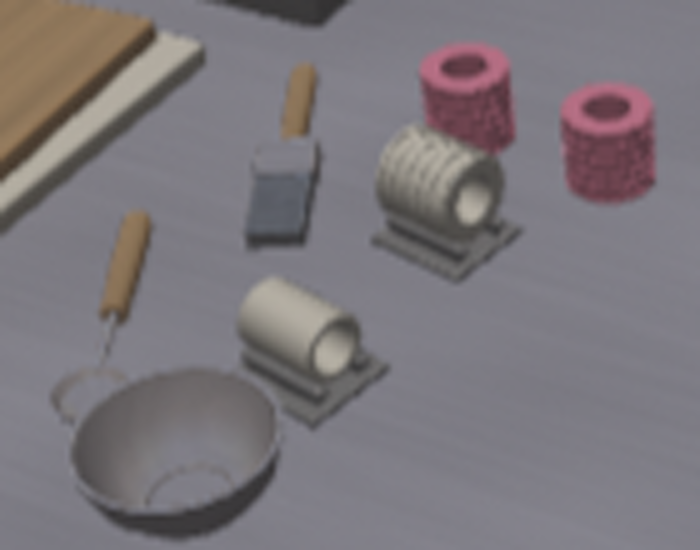

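View pics/c4.png

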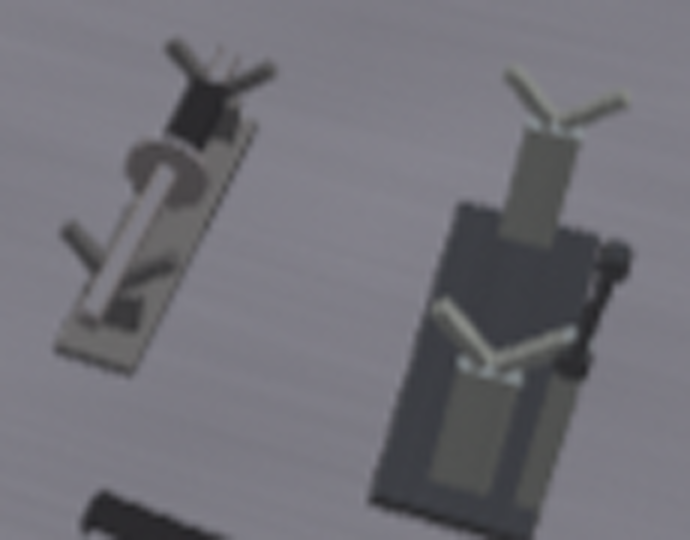

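```bash
cat > h.py <<'E'
import numpy as np,cv2
from scipy.spatial.transform import Rotation as Ro
from plant import robot, optics
def cam(n):
    c=optics.read_camera(n); c["f"]=200/np.tan(np.radians(c["vertical_fov"]/2)); c["R"]=np.array(c["R"]);c["t"]=np.array(c["t"]); return c
def ray(c,u,v,z):
    d=c["R"].T@np.array([(u-c["cx"])/c["f"],(v-c["cy"])/c["f"],1]); o=-c["R"].T@c["t"]
    return o+d*(z-o[2])/d[2]
def proj(c,X):
    p=np.asarray(X)@c["R"].T+c["t"]; return np.stack([c["cx"]+c["f"]*p[...,0]/p[...,2],c["cy"]+c["f"]*p[...,1]/p[...,2]],-1)
def crop(c,x0,x1,y0,y1,f,name,lines=()):
    im=cv2.resize(np.ascontiguousarray(c["frame"][y0:y1,x0:x1,::-1]),None,fx=f,fy=f,interpolation=cv2.INTER_CUBIC)
    for X,col in lines:
        p=(proj(c,X)-[x0,y0]+.5)*f-.5
        cv2.polylines(im,[np.round(p).astype(int)],False,col,1)
    cv2.imwrite("pics/"+name,im)
def pose(x,y,yaw,P,z0=0):
    P=np.array(P,float); c,s=np.cos(yaw),np.sin(yaw)
    return np.c_[x+c*P[:,0]-s*P[:,1],y+s*P[:,0]+c*P[:,1],z0+P[:,2]]
E
python3 - <<'E'
from h import *
T=cam("top");S=cam("scene")
t=lambda X,Y,z:ray(T,165+(X+.5)/7-.5,190+(Y+.5)/7-.5,z)
s4=lambda X,Y,z:ray(S,365+(X+.5)/6-.5,165+(Y+.5)/6-.5,z)
s3=lambda X,Y,z:ray(S,180+(X+.5)/5-.5,125+(Y+.5)/5-.5,z)
np.set_printoptions(precision=4,suppress=True)
print("tip",t(652,95,.046),"butt",t(641,590,.046),"handle",t(642,443,.055))
print("frame plate",[t(*p,.01) for p in((200,78),(357,78),(357,548),(200,548))])
print("V top",[t(*p,.111) for p in((157,508),(296,503),(143,97),(293,92))])
print("V scene valley tip,butt",s4(492,358,.0865),s4(553,118,.0865))
print("axle scene tip",s4(92,318,.046),"collar",s4(165,172,.046))
print("roller +y end", s3(475,203,.044), "slim", s3(334,349,.035))
t2=lambda X,Y,z:ray(T,355+(X+.5)/4-.5,140+(Y+.5)/4-.5,z)
print("roller top edge centre", t2(163,380,.074))
E
```

```text
tip [0.5769 0.1604 0.046 ] butt [0.3626 0.1617 0.046 ] handle [0.425  0.1613 0.055 ]
frame plate [array([0.5892, 0.3669, 0.01  ]), array([0.5892, 0.2966, 0.01  ]), array([0.3805, 0.2908, 0.01  ]), array([0.3805, 0.3598, 0.01  ])]
V top [array([0.3966, 0.354 , 0.111 ]), array([0.3986, 0.297 , 0.111 ]), array([0.5672, 0.3659, 0.111 ]), array([0.5694, 0.3033, 0.111 ])]
V scene valley tip,butt [0.5712 0.3315 0.0865] [0.4015 0.3243 0.0865]
axle scene tip [0.5777 0.1608 0.046 ] collar [0.4673 0.1601 0.046 ]
roller +y end [ 0.4886 -0.2243  0.044 ] slim [ 0.6379 -0.2344  0.035 ]
roller top edge centre [ 0.4787 -0.255   0.074 ]
```

```bash
cat > ov.py <<'E'
from h import *
G=(0,255,0);Rr=(0,0,255);B=(255,0,0)
A=(0.4246,0.1611,-0.005); F=(0.443,0.3267,0.036); RO=(0.480,-0.253,-0.13)
def circ(r,y):
    a=np.linspace(0,2*np.pi,40); return np.c_[r*np.cos(a),0*a+y,r*np.sin(a)]
L=[]
L.append((pose(*A,[[-.062,0,.046],[.152,0,.046]]),Rr))
L.append((pose(*A,[[-.028,-.009,.055],[.028,-.009,.055],[.028,.009,.055],[-.028,.009,.055],[-.028,-.009,.055]]),G))
L.append((pose(*F,[[-.063,-.035,.01],[.147,-.035,.01],[.147,.035,.01],[-.063,.035,.01],[-.063,-.035,.01]]),G))
for x in(-.044,.128): L.append((pose(*F,[[x,-.024,.111],[x,0,.0865],[x,.024,.111]]),Rr))
L.append((pose(*F,[[-.062,0,.095],[.152,0,.095]]),B))
for r in(.03,.016):
  for y in(-.03,.03): L.append((pose(*RO,circ(r,y),.044),G if r>.02 else Rr))
L.append((pose(*RO,[[-.033,-.038,0],[.033,-.038,0],[.033,.038,0],[-.033,.038,0],[-.033,-.038,0]]),B))
if __name__=="__main__":
    T=cam("top");S=cam("scene")
    crop(T,165,275,190,285,7,"o1.png",L);crop(T,360,430,205,265,10,"o2.png",L);crop(S,240,300,140,190,12,"o3.png",L);crop(S,365,480,165,255,6,"o4.png",L)
E
python3 ov.py
```

```text
(no output)
```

View pics/o1.png

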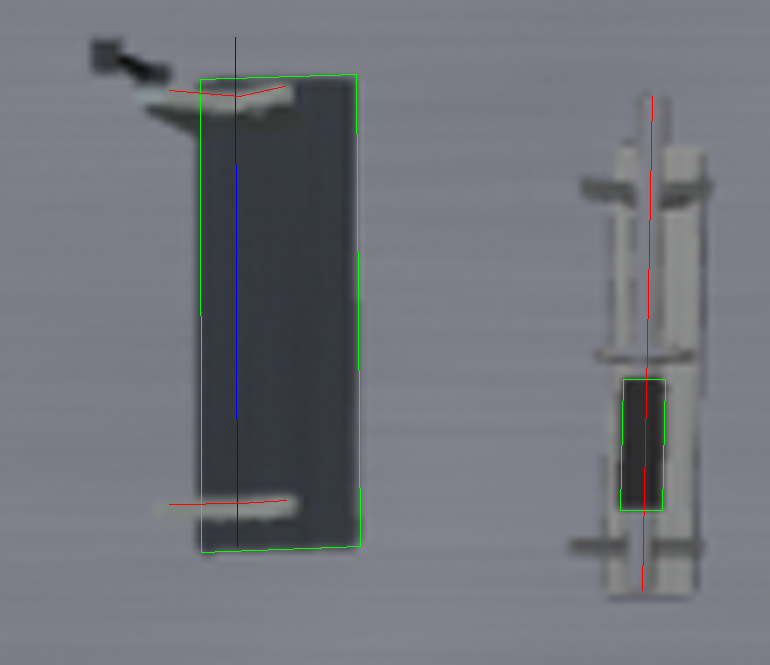

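View pics/o2.png

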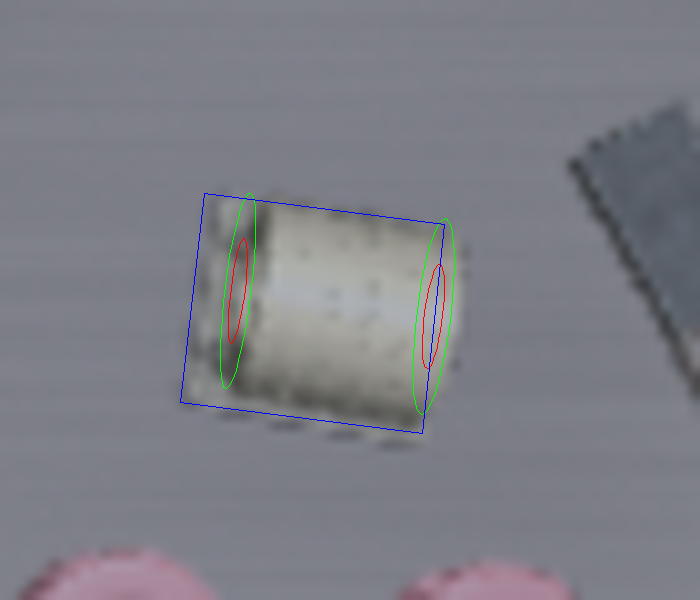

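View pics/o3.png

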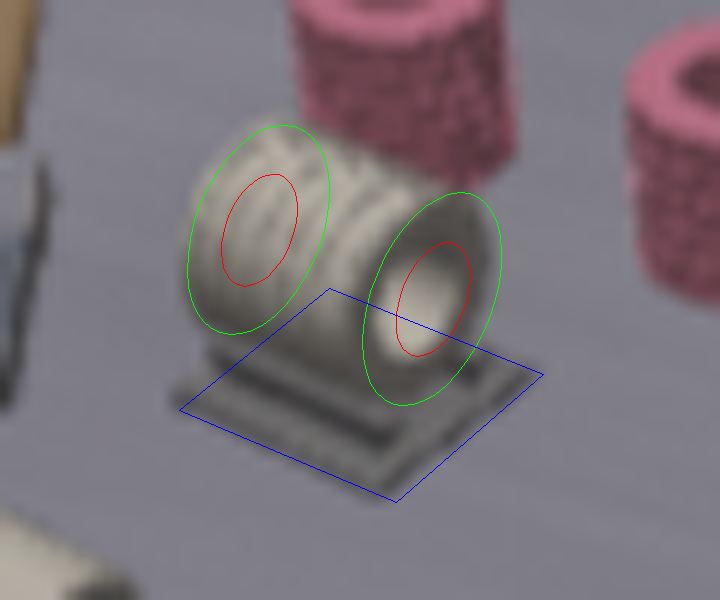

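View pics/o4.png

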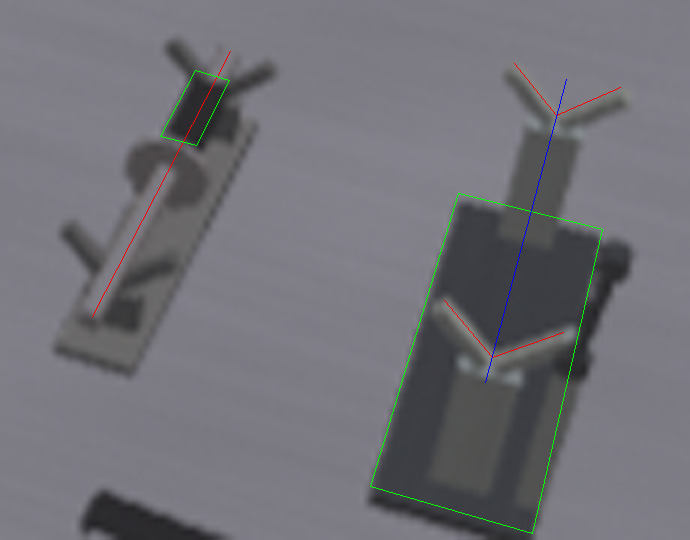

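```bash
cat >> h.py <<'E'
def Rdown(th):
    z=np.array([np.cos(th),np.sin(th),0]);x=np.array([0,0,-1.]);return np.c_[x,np.cross(z,x),z]
def d(pos,th,verbose=True):
    s=robot.read_state(); R0=Ro.from_rotvec(s["orientation"]).as_matrix()
    dp=R0.T@(np.array(pos)-s["tool_pos"])*100
    best=None
    for k in(0,np.pi):
        rv=Ro.from_matrix(R0.T@Rdown(th+k)).as_rotvec(degrees=True)
        if best is None or np.linalg.norm(rv)<np.linalg.norm(best): best=rv
        print("  alt",np.round(rv,1))
    print("shift cm",np.round(dp,2),"turn",np.round(best,1))
def st():
    s=robot.read_state(); R0=Ro.from_rotvec(s["orientation"]).as_matrix()
    np.set_printoptions(precision=4,suppress=True)
    print("t",s["t"],"pos",s["tool_pos"],"F",np.round(s["force"],1),"tq",np.round(s["wrist_torque"],2),"op",round(s["opening"],4),"q",np.round(s["q"],2)); print(" x",R0[:,0],"z",R0[:,2],"th",round(np.degrees(np.arctan2(R0[1,2],R0[0,2])),1))
E
python3 - <<'E'
from h import *
st()
d((0.42,-0.2,0.2),np.pi/2); d((0.425,0.161,0.15),np.pi/2)
E
```

```text
t 0.3 pos [ 0.168  -0.5758  0.2183] F [-0.5  0.6  0.5] tq [-0.01  0.02  0.03] op 0.093 q [-1.37  0.13  1.49  0.    1.52 -0.09]
 x [-0.0001  0.0006 -1.    ] z [ 0.28   -0.96   -0.0006] th -73.7
  alt [-163.7   -0.    -0.1]
  alt [16.3 -0.   0. ]
shift cm [  1.85  34.71 -29.02] turn [16.3 -0.   0. ]
  alt [-163.7   -0.    -0.1]
  alt [16.3 -0.   0. ]
shift cm [  6.87  45.3  -63.53] turn [16.3 -0.   0. ]
```

Call:
{"op": "jog_arm", "data": {
  "targets": [
    [1.85,34.7,-29.0,-100,0,0,0],
    [1.85,34.7,-29.0,-100,0,0,0],
    [1.85,34.7,-29.0,-100,0,0,0],
    [1.85,34.7,-29.0,-100,0,0,0],
    [1.85,34.7,-29.0,-100,0,0,0]
  ]
}}

```text
t: 0.92
tool_pos: [0.3427, -0.315, 0.2059]
orientation: [0.27, 1.553, -0.27]
force: [0.8, -0.6, -0.2]
opening: 0.0929
```

```bash
python3 - <<'E'
from h import *
st()
d((0.425,0.161,0.2),np.pi/2)
E
```

```text
t 0.925 pos [ 0.3427 -0.315   0.2059] F [ 0.8 -0.6 -0.2] tq [-0.05 -0.02  0.05] op 0.0929 q [-0.85 -0.24  1.87  0.    1.51 -0.51]
 x [ 0.0007 -0.0002 -1.    ] z [ 0.9415 -0.3371  0.0007] th -19.7
  alt [-109.7    0.     0. ]
  alt [70.3  0.  -0. ]
shift cm [ 0.58 47.59 -8.29] turn [70.3  0.  -0. ]
```

Call:
{"op": "jog_arm", "data": {
  "targets": [
    [0.6,47.6,-8.3,-109.7,0,0,0],
    [0.6,47.6,-8.3,-109.7,0,0,0],
    [0.6,47.6,-8.3,-109.7,0,0,0],
    [0.6,47.6,-8.3,-109.7,0,0,0],
    [0.6,47.6,-8.3,-109.7,0,0,0]
  ]
}}

```text
t: 1.55
tool_pos: [0.3955, -0.0069, 0.2023]
orientation: [-0.466, 1.519, 0.464]
force: [0.5, -0.2, -0.1]
opening: 0.093
```

```bash
python3 - <<'E'
from h import *
st()
d((0.425,0.161,0.15),np.pi/2)
E
```

```text
t 1.55 pos [ 0.3955 -0.0069  0.2023] F [ 0.5 -0.2 -0.1] tq [ 0.05 -0.13 -0.03] op 0.093 q [-0.15 -0.45  2.04 -0.    1.55 -0.74]
 x [ 0.0017 -0.0003 -1.    ] z [0.8288 0.5596 0.0012] th 34.0
  alt [-56.    0.    0.1]
  alt [124.    0.1  -0. ]
shift cm [ 5.23 12.27 11.83] turn [-56.    0.    0.1]
```

Call:
{"op": "jog_arm", "data": {
  "targets": [
    [3,12.3,11.8,-56,0,0,0],
    [3,12.3,11.8,-56,0,0,0],
    [5.2,12.3,11.8,-56,0,0,0],
    [5.2,12.3,11.8,-56,0,0,0],
    [5.2,12.3,11.8,-56,0,0,0]
  ]
}}

```text
t: 2.17
tool_pos: [0.4239, 0.1619, 0.1496]
orientation: [-1.183, 1.227, 1.181]
force: [-0.8, -0.7, 0.8]
opening: 0.0929
```

```bash
python3 - <<'E'
from h import *
import ov
st()
d((0.4246,0.1611,0.028),np.radians(89.7))
T=cam("top"); crop(T,200,300,170,290,5,"a1.png")
L=[]
for RO,c in(((0.478,-0.256,-0.15),(0,255,0)),):
  for r in(.03,.016):
    for y in(-.03,.03): L.append((pose(*RO,ov.circ(r,y),.044),c))
  L.append((pose(*RO,[[-.033,-.038,0],[.033,-.038,0],[.033,.038,0],[-.033,.038,0],[-.033,-.038,0]]),(255,0,0)))
S=cam("scene")
crop(T,360,430,205,265,7,"a2.png",L);crop(S,240,300,140,190,7,"a3.png",L)
a=cv2.imread("pics/a2.png");b=cv2.imread("pics/a3.png");cv2.imwrite("pics/a23.png",np.vstack([a[:,:420],b])) 
E
```

```text
t 2.175 pos [0.4239 0.1619 0.1496] F [-0.8 -0.7  0.8] tq [ 0.05 -0.17  0.01] op 0.0929 q [ 0.25 -0.23  1.97 -0.    1.41 -1.28]
 x [ 0.0002 -0.0007 -1.    ] z [ 0.037   0.9993 -0.0007] th 87.9
  alt [-1.8 -0.   0. ]
  alt [178.2   0.    0.1]
shift cm [12.16 -0.07 -0.07] turn [-1.8 -0.   0. ]
```

View pics/a1.png

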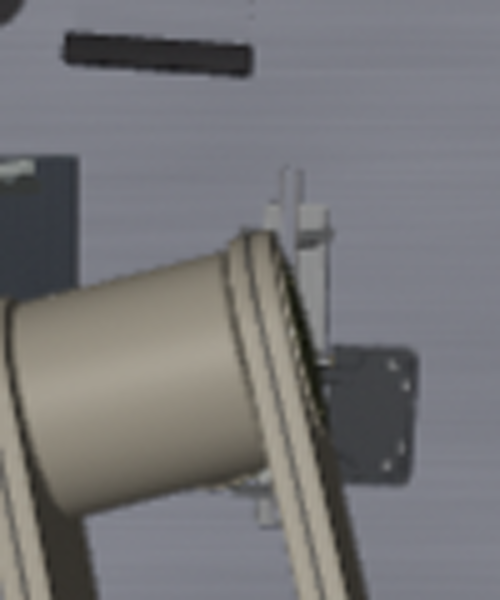

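View pics/a23.png

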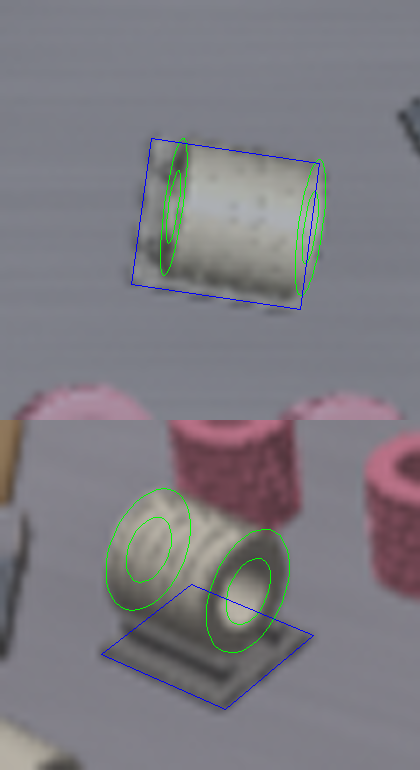

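The axle and roller overlays both agree with the pictures. The roller's near bore shows at about (245,590) in the crop. I'm descending onto the handle.

Call:
{"op": "jog_arm", "data": {
  "targets": [
    [6,0,0,-1.8,0,0,0],
    [10,0,0,-1.8,0,0,0],
    [12.1,0,0,-1.8,0,0,0],
    [12.1,0,0,-1.8,0,0,0],
    [12.1,0,0,-1.8,0,0,0]
  ]
}}

```text
t: 2.9
tool_pos: [0.4254, 0.1614, 0.0304]
orientation: [-1.201, 1.213, 1.198]
force: [-0.1, 0.1, 0.1]
opening: 0.0925
```

```bash
python3 - <<'E'
from h import *
st()
d((0.4246,0.1611,0.0275),np.radians(89.7))
S=cam("scene"); crop(S,340,460,130,240,5,"a4.png")
E
```

```text
t 2.9 pos [0.4254 0.1614 0.0304] F [-0.1  0.1  0.1] tq [ 0.03 -0.16 -0.  ] op 0.0925 q [ 0.25 -0.08  2.07 -0.    1.16 -1.31]
 x [ 0.0028  0.     -1.    ] z [0.0129 0.9999 0.    ] th 89.3
  alt [-0.4  0.   0.2]
  alt [179.6   0.3  -0. ]
shift cm [ 0.29  0.08 -0.03] turn [-0.4  0.   0.2]
```

View pics/a4.png

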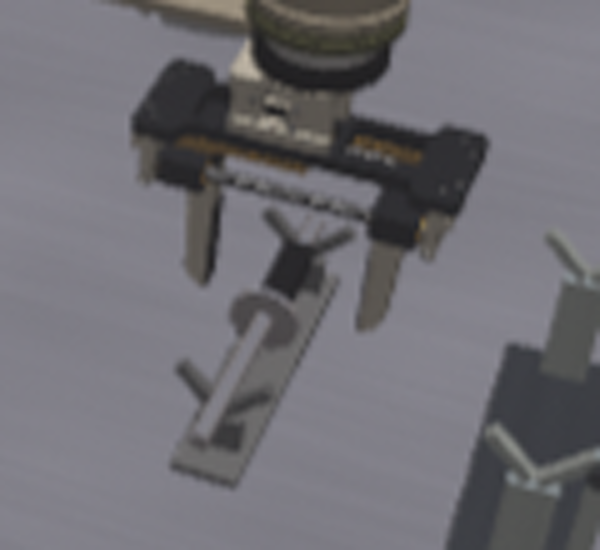

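Call:
{"op": "jog_arm", "data": {
  "targets": [
    [0.3,0,0,-0.4,0,0.2,1],
    [0.3,0,0,-0.4,0,0.2,1],
    [0.3,0,0,-0.4,0,0.2,1],
    [0.3,0,0,-0.4,0,0.2,1],
    [0.3,0,0,-0.4,0,0.2,1]
  ],
  "squeeze": 55
}}

```text
t: 3.58
tool_pos: [0.4258, 0.1615, 0.0277]
orientation: [-1.205, 1.211, 1.205]
force: [-0.4, -0.2, 0.2]
opening: 0.0474
```

Call:
{"op": "jog_arm", "data": {
  "targets": [
    [0,0,0,0,0,0,1],
    [0,0,0,0,0,0,1]
  ]
}}

```text
t: 3.82
tool_pos: [0.4257, 0.1615, 0.0277]
orientation: [-1.205, 1.212, 1.205]
force: [-0.7, -0.2, 0.2]
opening: 0.0274
```

```bash
python3 - <<'E'
from h import *
st()
E
```

```text
t 3.825 pos [0.4257 0.1615 0.0277] F [-0.7 -0.2  0.2] tq [ 0.04 -0.11 -0.01] op 0.0274 q [ 0.25 -0.08  2.07  0.    1.15 -1.32]
 x [ 0.0001  0.0002 -1.    ] z [0.0054 1.     0.0002] th 89.7
```

Call:
{"op": "jog_arm", "data": {
  "targets": [
    [0,0,0,0,0,0,1],
    [0,0,0,0,0,0,1],
    [0,0,0,0,0,0,1]
  ]
}}

```text
t: 4.2
tool_pos: [0.4257, 0.1605, 0.0276]
orientation: [-1.206, 1.213, 1.205]
force: [-0.1, -5.7, -0.0]
opening: 0.0175
```

Call:
{"op": "jog_arm", "data": {
  "targets": [
    [-1,0,0,0,0,0,1],
    [-3,0,0,0,0,0,1],
    [-6,0,0,0,0,0,1],
    [-10,0,0,0,0,0,1],
    [-13,0,0,0,0,0,1]
  ]
}}

```text
t: 4.82
tool_pos: [0.426, 0.161, 0.1599]
orientation: [-1.207, 1.211, 1.204]
force: [-0.1, -0.4, -1.5]
opening: 0.0175
```

```bash
python3 - <<'E'
from h import *
st()
S=cam("scene"); crop(S,340,460,70,210,4,"a5.png")
# handoff target: axle yaw -98.6deg -> th=-8.6; handle pos 0.235 from roller centre along +roller y
a=-0.15; C=np.array([0.4765,-0.257]); yv=np.array([-np.sin(a),np.cos(a)])
for k in(.22,.19,.082): print(k,C+yv*k)
p=C+yv*.22; d((*p,.16),a)
E
```

```text
t 4.825 pos [0.426  0.161  0.1599] F [-0.1 -0.4 -1.5] tq [ 0.05 -0.15  0.  ] op 0.0175 q [ 0.25 -0.24  1.95 -0.    1.43 -1.32]
 x [ 0.0014 -0.001  -1.    ] z [ 0.0054  1.     -0.001 ] th 89.7
0.22 [ 0.5094 -0.0395]
0.19 [ 0.5049 -0.0691]
0.082 [ 0.4888 -0.1759]
  alt [98.3  0.3  0.3]
  alt [-81.7  -0.3   0.3]
shift cm [  0.46  -8.23 -20.06] turn [-81.7  -0.3   0.3]
```

View pics/a5.png

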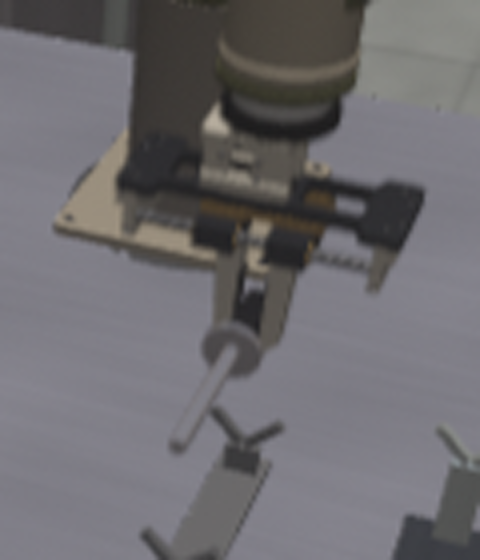

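The axle is held level at 17.5 mm opening, and the rest is empty. Next I turn the tip towards the roller.

Call:
{"op": "jog_arm", "data": {
  "targets": [
    [0.4,-8.2,-20,98,0,0,1],
    [0.4,-8.2,-20,98,0,0,1],
    [0.4,-8.2,-20,98,0,0,1],
    [0.4,-8.2,-20,98,0,0,1],
    [0.4,-8.2,-20,98,0,0,1]
  ]
}}

```text
t: 5.5
tool_pos: [0.5095, -0.0411, 0.1604]
orientation: [-0.484, 1.513, 0.484]
force: [-0.2, 0.9, -1.5]
opening: 0.0174
```

```bash
python3 - <<'E'
from h import *
st()
d((0.5094,-.0395,.11),-.15)
E
```

```text
t 5.5 pos [ 0.5095 -0.0411  0.1604] F [-0.2  0.9 -1.5] tq [ 0.03 -0.05  0.01] op 0.0174 q [-0.18 -0.08  1.81  0.    1.41 -0.8 ]
 x [ 0.0031  0.0009 -1.    ] z [0.8148 0.5798 0.003 ] th 35.4
  alt [44.   0.2 -0. ]
  alt [-136.     0.     0.2]
shift cm [5.04 0.14 0.07] turn [44.   0.2 -0. ]
```

Call:
{"op": "jog_arm", "data": {
  "targets": [
    [0,0.1,0.1,44,0,0,1],
    [0,0.1,0.1,44,0,0,1],
    [2,0.1,0.1,44,0,0,1],
    [4,0.1,0.1,44,0,0,1],
    [5,0.1,0.1,44,0,0,1]
  ]
}}

```text
t: 6.12
tool_pos: [0.509, -0.0394, 0.1091]
orientation: [0.119, 1.566, -0.116]
force: [0.0, 0.1, -1.8]
opening: 0.0177
```

```bash
python3 - <<'E'
from h import *
import ov
st()
RO=(0.4765,-0.257,-0.15)
a=RO[2]; C=np.array(RO[:2]); yv=np.array([-np.sin(a),np.cos(a)])
d((*(C+yv*.22),.027),a)
L=[]
for r in(.03,.016):
    for y in(-.03,.03): L.append((pose(*RO,ov.circ(r,y),.044),(0,255,0)))
T=cam("top");S=cam("scene")
crop(T,330,430,205,265,6,"b1.png",L);crop(S,240,360,110,190,6,"b2.png",L)
a=cv2.imread("pics/b1.png");b=cv2.imread("pics/b2.png");a=cv2.copyMakeBorder(a,0,0,0,120,0);cv2.imwrite("pics/b12.png",cv2.resize(np.vstack([a,b]),None,fx=.7,fy=.7))
E
```

```text
t 6.125 pos [ 0.509  -0.0394  0.1091] F [ 0.   0.1 -1.8] tq [-0.03 -0.07 -0.  ] op 0.0177 q [-0.18 -0.03  1.86  0.    1.31 -0.03]
 x [ 0.0012  0.0014 -1.    ] z [ 0.9888 -0.1491  0.001 ] th -8.6
  alt [ 0.   0.1 -0.1]
  alt [-180.     0.1    0.1]
shift cm [ 8.21 -0.02  0.03] turn [ 0.   0.1 -0.1]
```

View pics/b12.png

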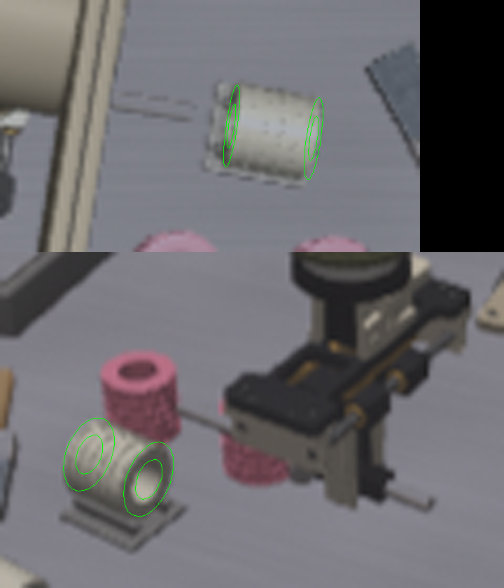

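Call:
{"op": "jog_arm", "data": {
  "targets": [
    [3,0,0,0,0,0,1],
    [6,0,0,0,0,0,1],
    [8.3,0,0,0,0,0,1],
    [8.3,0,0,0,0,0,1],
    [8.3,0,0,0,0,0,1]
  ]
}}

```text
t: 6.85
tool_pos: [0.5101, -0.0394, 0.0277]
orientation: [0.115, 1.565, -0.113]
force: [-0.4, -0.1, -1.0]
opening: 0.0175
```

```bash
python3 - <<'E'
from h import *
import ov
st()
RO=(0.4765,-0.257,-0.15)
a=RO[2]; C=np.array(RO[:2]); yv=np.array([-np.sin(a),np.cos(a)])
d((*(C+yv*.082),.0255),a)
s=robot.read_state();p=s["tool_pos"];R0=Ro.from_rotvec(s["orientation"]).as_matrix()
h=p-R0[:,0]*.0188; ax=-R0[:,1]*np.sign(-R0[1,1]*-1)
if ax[1]>0: ax=-ax
L=[(np.array([h+ax*.045,h+ax*.152]),(0,0,255))]
for r in(.03,.016):
    for y in(-.03,.03): L.append((pose(*RO,ov.circ(r,y),.044),(0,255,0)))
L.append((np.array([h+ax*.152,[*C,.044]]),(255,0,0)))
T=cam("top");S=cam("scene")
crop(T,330,430,205,265,8,"b3.png",L);crop(S,240,320,130,190,8,"b4.png",L)
E
```

```text
t 6.85 pos [ 0.5101 -0.0394  0.0277] F [-0.4 -0.1 -1. ] tq [-0.02 -0.13 -0.05] op 0.0175 q [-0.18  0.07  1.91  0.    1.15 -0.03]
 x [ 0.0025  0.0011 -1.    ] z [ 0.9895 -0.1444  0.0024] th -8.3
  alt [ 0.3  0.1 -0.1]
  alt [-179.7    0.1    0.2]
shift cm [  0.2  -13.81  -0.14] turn [ 0.3  0.1 -0.1]
```

View pics/b3.png

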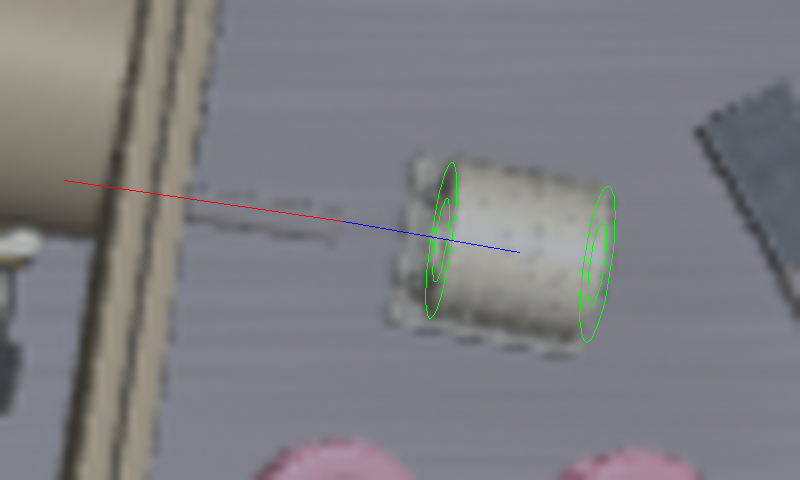

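View pics/b4.png

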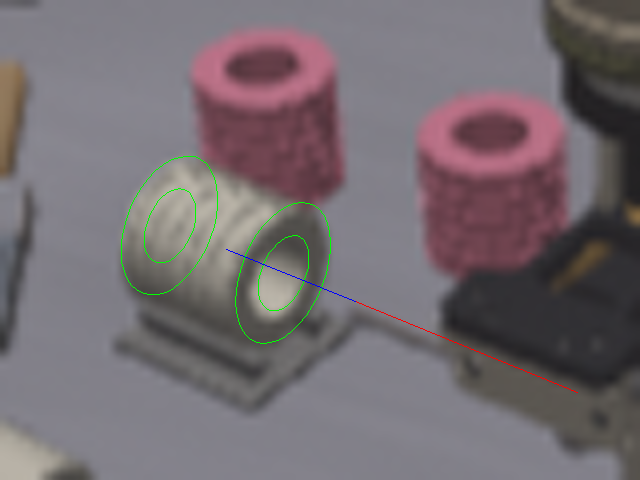

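```bash
python3 - <<'E'
from h import *
import ov
S=cam("scene")
crop(S,270,305,155,185,20,"b5.png")
E
```

```text
(no output)
```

View pics/b5.png

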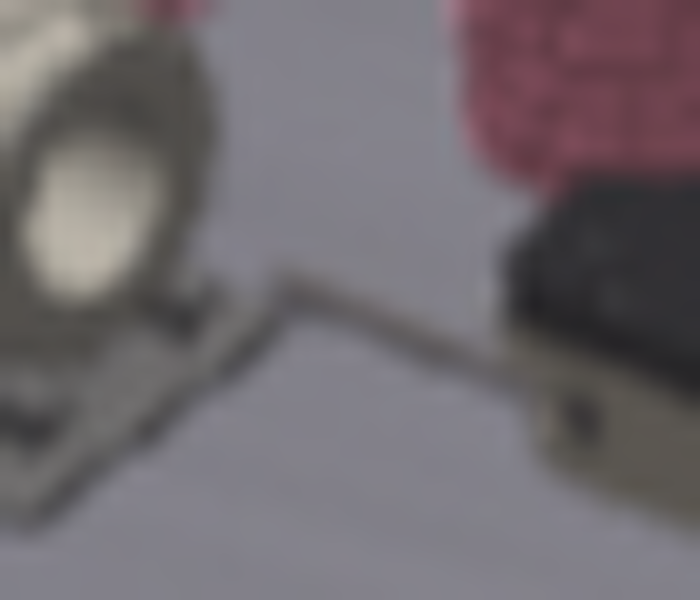

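```bash
python3 - <<'E'
from h import *
S=cam("scene")
f=S["frame"].astype(float)
print(f[160:182,286:294].mean(2).astype(int))
T=cam("top"); g=T["frame"].astype(float); print(g[226:240,360:374].mean(2).astype(int))
E
```

```text
[[134 134 133 133 133 133 133 106]
 [133 133 133 134 134 134 134 118]
 [133 134 133 133 133 134 134 123]
 [132 133 133 133 133 134 134 127]
 [131 131 132 132 132 133 133 133]
 [130 130 131 132 132 132 133 132]
 [130 129 130 131 131 132 132 132]
 [130 130 130 129 130 131 131 132]
 [126 130 130 129 130 130 130 130]
 [108 119 126 129 131 130 131 130]
 [ 92  98 105 115 125 127 131 130]
 [116 111 101  96 101 112 123 126]
 [132 132 124 111  98  90  96 107]
 [131 132 131 131 123 110 105 101]
 [132 132 132 132 131 131 132 123]
 [131 132 132 132 133 132 132 132]
 [132 131 131 132 131 133 133 133]
 [132 132 132 131 132 132 131 132]
 [132 132 132 132 132 132 131 132]
 [131 131 132 132 132 132 132 132]
 [131 130 130 131 131 131 132 132]
 [133 133 131 130 130 130 130 131]]
[[128 128 128 128 128 128 128 128 129 129 128 128 128 128]
 [129 129 129 129 129 129 129 129 129 128 129 129 129 129]
 [127 126 130 130 130 130 130 130 130 130 130 130 130 130]
 [121 116 133 131 129 127 128 129 129 132 132 132 131 132]
 [129 129 134 124 115 108 113 118 114 130 127 127 128 129]
 [128 128 128 128 129 131 129 127 128 130 119 118 126 130]
 [122 125 127 126 127 128 129 129 129 129 129 130 128 128]
 [ 98 104 107 114 116 119 122 124 127 128 127 125 122 127]
 [128 128 127 122 109 110 104 104 110 111 112 119 126 127]
 [130 130 130 130 131 131 131 131 131 125 109 117 130 130]
 [130 131 131 130 130 130 131 130 131 130 130 130 130 130]
 [129 129 129 129 129 129 130 130 129 130 129 130 130 129]
 [128 128 127 128 128 128 129 128 128 129 128 128 128 128]
 [129 129 129 129 129 130 129 130 130 129 129 129 129 129]]
```

Call:
{"op": "jog_arm", "data": {
  "targets": [
    [-0.15,-1.5,-0.1,0.3,0,0,1],
    [-0.15,-3,-0.1,0.3,0,0,1],
    [-0.15,-4.5,-0.1,0.3,0,0,1],
    [-0.15,-5.5,-0.1,0.3,0,0,1],
    [-0.15,-5.5,-0.1,0.3,0,0,1]
  ]
}}

```text
t: 7.72
tool_pos: [0.5006, -0.0947, 0.0286]
orientation: [0.121, 1.565, -0.119]
force: [-0.9, -0.2, -1.6]
opening: 0.0175
```

```bash
python3 - <<'E'
from h import *
st()
RO=(0.4765,-0.257,-0.15)
a=RO[2]; C=np.array(RO[:2]); yv=np.array([-np.sin(a),np.cos(a)])
d((*(C+yv*.082),.029),a)
S=cam("scene");T=cam("top")
crop(S,250,310,140,185,10,"b6.png");crop(T,350,410,215,260,10,"b7.png")
cv2.imwrite("pics/b67.png",np.vstack([cv2.resize(cv2.imread("pics/b6.png"),(400,300)),cv2.resize(cv2.imread("pics/b7.png"),(400,300))]))
E
```

```text
t 7.725 pos [ 0.5006 -0.0947  0.0286] F [-0.9 -0.2 -1.6] tq [ 0.   -0.07  0.01] op 0.0175 q [-0.29  0.07  1.92  0.    1.15 -0.14]
 x [ 0.0024  0.0011 -1.    ] z [ 0.9883 -0.1523  0.0022] th -8.8
  alt [-0.2  0.1 -0.1]
  alt [179.8  -0.1  -0.2]
shift cm [-0.05 -8.21  0.07] turn [-0.2  0.1 -0.1]
```

View pics/b67.png

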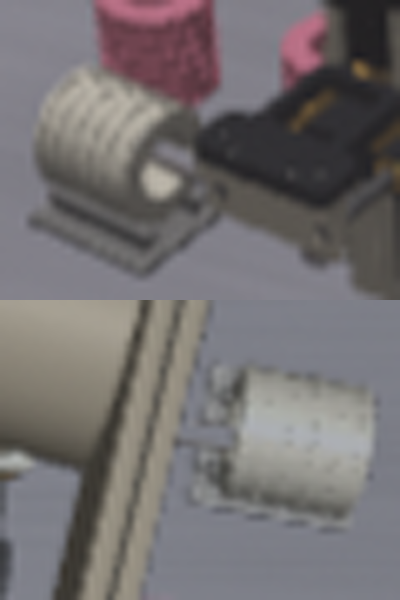

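The rod has entered the bore with no contact force. Continuing.

Call:
{"op": "jog_arm", "data": {
  "targets": [
    [0.1,-2,0,-0.2,0,0,1],
    [0.1,-4,0.05,-0.2,0,0,1],
    [0.1,-5.5,0.05,-0.2,0,0,1],
    [0.1,-6.5,0.05,-0.2,0,0,1],
    [0.1,-6.5,0.05,-0.2,0,0,1]
  ]
}}

```text
t: 8.45
tool_pos: [0.4913, -0.1584, 0.0275]
orientation: [0.118, 1.565, -0.116]
force: [0.0, -0.3, -0.3]
opening: 0.0179
```

```bash
python3 - <<'E'
from h import *
st()
RO=(0.4765,-0.257,-0.15)
a=RO[2]; C=np.array(RO[:2]); yv=np.array([-np.sin(a),np.cos(a)])
d((*(C+yv*.082),.0275),a)
S=cam("scene");T=cam("top")
crop(S,250,310,140,185,10,"b6.png");crop(T,350,430,215,260,10,"b7.png")
cv2.imwrite("pics/b68.png",np.vstack([cv2.resize(cv2.imread("pics/b6.png"),(500,375)),cv2.resize(cv2.imread("pics/b7.png"),(500,281))]))
E
```

```text
t 8.45 pos [ 0.4913 -0.1584  0.0275] F [ 0.  -0.3 -0.3] tq [-0.06 -0.13  0.03] op 0.0179 q [-0.41  0.09  1.9   0.    1.15 -0.26]
 x [ 0.0024  0.0014 -1.    ] z [ 0.9889 -0.1486  0.0021] th -8.5
  alt [ 0.   0.1 -0.1]
  alt [-180.     0.2    0.2]
shift cm [-0.01 -1.77  0.  ] turn [ 0.   0.1 -0.1]
```

View pics/b68.png

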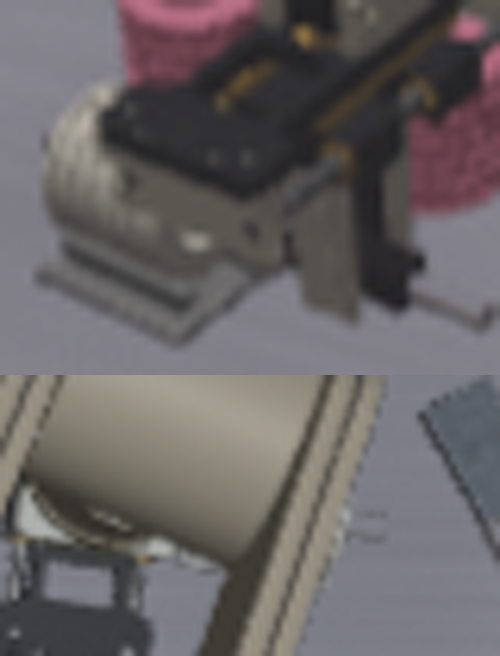

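Call:
{"op": "jog_arm", "data": {
  "targets": [
    [0,-0.8,0,0,0,0,1],
    [0,-1.7,0,0,0,0,1],
    [0,-1.7,0,0,0,0,1]
  ]
}}

```text
t: 8.93
tool_pos: [0.4888, -0.1752, 0.0274]
orientation: [0.119, 1.565, -0.116]
force: [-0.1, 0.2, -0.6]
opening: 0.0172
```

Call:
{"op": "jog_arm", "data": {
  "targets": [
    [-0.8,0,0,0,0,0,1],
    [-1.6,0,0,0,0,0,1],
    [-2.2,0,0,0,0,0,1],
    [-2.8,0,0,0,0,0,1],
    [-2.8,0,0,0,0,0,1]
  ]
}}

```text
t: 9.55
tool_pos: [0.4893, -0.1754, 0.0562]
orientation: [0.118, 1.564, -0.116]
force: [-0.0, 0.7, -2.1]
opening: 0.0177
```

```bash
python3 - <<'E'
from h import *
st()
S=cam("scene");T=cam("top")
crop(S,245,325,120,190,8,"b8.png")
E
```

```text
t 9.55 pos [ 0.4893 -0.1754  0.0562] F [-0.   0.7 -2.1] tq [ 0.1  -0.1   0.05] op 0.0177 q [-0.44  0.05  1.88  0.    1.21 -0.3 ]
 x [ 0.0035  0.001  -1.    ] z [ 0.9889 -0.1486  0.0033] th -8.5
```

View pics/b8.png

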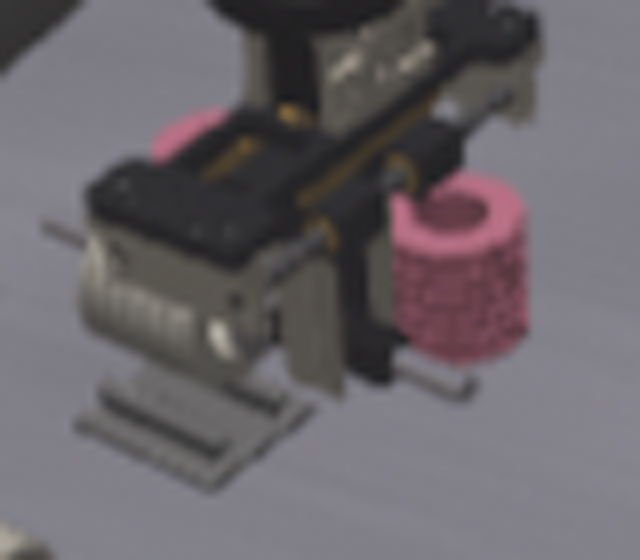

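Call:
{"op": "jog_arm", "data": {
  "targets": [
    [-3,0,0,0,0,0,1],
    [-6,0,0,0,0,0,1],
    [-9,0,0,0,0,0,1],
    [-12,0,0,0,0,0,1],
    [-14.5,0,0,0,0,0,1]
  ]
}}

```text
t: 10.28
tool_pos: [0.4883, -0.1754, 0.2013]
orientation: [0.118, 1.565, -0.116]
force: [0.4, 0.1, -1.9]
opening: 0.0176
```

```bash
python3 - <<'E'
from h import *
st()
d((.443,.3267,.20),np.pi/2+.033)
S=cam("scene");T=cam("top")
crop(S,225,325,70,160,7,"b9.png")
E
```

```text
t 10.275 pos [ 0.4883 -0.1754  0.2013] F [ 0.4  0.1 -1.9] tq [ 0.06 -0.13  0.02] op 0.0176 q [-0.45 -0.08  1.74  0.    1.49 -0.3 ]
 x [ 0.0024  0.0015 -1.    ] z [ 0.9889 -0.1487  0.0022] th -8.5
  alt [-100.4    0.2    0. ]
  alt [79.6  0.  -0.2]
shift cm [  0.19  48.98 -11.95] turn [79.6  0.  -0.2]
```

View pics/b9.png

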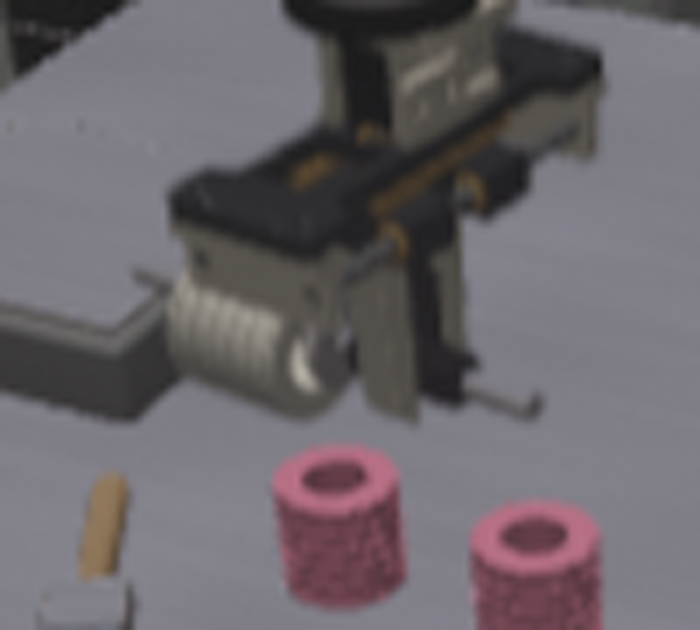

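The roller hangs level on the axle beyond the collar, so I'm carrying it to the frame.

Call:
{"op": "jog_arm", "data": {
  "targets": [
    [0,3,-0.7,-5,0,0,1],
    [0,7,-1.7,-13,0,0,1],
    [0,12,-2.9,-22,0,0,1],
    [0,17,-4.1,-31,0,0,1],
    [0,22,-5.3,-40,0,0,1]
  ]
}}

```text
t: 11.0
tool_pos: [0.4692, 0.0507, 0.2013]
orientation: [-0.435, 1.522, 0.432]
force: [1.8, -0.0, -2.3]
opening: 0.0177
```

```bash
python3 - <<'E'
from h import *
st()
d((.443,.3267,.20),np.pi/2+.033)
E
```

```text
t 11.0 pos [0.4692 0.0507 0.2013] F [ 1.8 -0.  -2.3] tq [ 0.2  -0.11 -0.07] op 0.0177 q [-0.   -0.22  1.86 -0.    1.5  -0.55]
 x [ 0.0051 -0.0006 -1.    ] z [0.8505 0.5259 0.004 ] th 31.7
  alt [-60.2   0.1   0.3]
  alt [119.8   0.3  -0.1]
shift cm [ 0.1  24.85 12.29] turn [-60.2   0.1   0.3]
```

Call:
{"op": "jog_arm", "data": {
  "targets": [
    [0.1,5,2.5,-10,0,0,1],
    [0.1,10,5,-20,0,0,1],
    [0.1,15,7.5,-30,0,0,1],
    [0.1,20,10,-40,0,0,1],
    [0.1,24,11.9,-50,0,0,1]
  ]
}}

```text
t: 11.62
tool_pos: [0.4429, 0.3193, 0.1979]
orientation: [-1.11, 1.27, 1.104]
force: [1.1, 0.5, -1.4]
opening: 0.0172
```

```bash
python3 - <<'E'
from h import *
st()
d((.443,.3267,.18),np.pi/2+.033)
E
```

```text
t 11.625 pos [0.4429 0.3193 0.1979] F [ 1.1  0.5 -1.4] tq [-0.   -0.04  0.02] op 0.0172 q [ 0.53 -0.01  1.67 -0.    1.48 -0.9 ]
 x [ 0.0031 -0.0017 -1.    ] z [ 0.1371  0.9906 -0.0012] th 82.1
  alt [-9.8 -0.1  0.2]
  alt [170.2   0.3   0.1]
shift cm [1.79 0.09 0.74] turn [-9.8 -0.1  0.2]
```

Call:
{"op": "jog_arm", "data": {
  "targets": [
    [0,0.1,0.74,-9.8,0,0,1],
    [1.5,0.1,0.74,-9.8,0,0,1],
    [3.5,0.1,0.74,-9.8,0,0,1],
    [5.3,0.1,0.74,-9.8,0,0,1],
    [5.3,0.1,0.74,-9.8,0,0,1]
  ]
}}

```text
t: 12.25
tool_pos: [0.4417, 0.325, 0.1419]
orientation: [-1.235, 1.198, 1.231]
force: [0.0, -0.7, -2.5]
opening: 0.0176
```

```bash
cat > chk.py <<'E'
from h import *
import ov,sys
st()
F=(0.443,0.3267,0.033)
d((F[0],F[1],.0765),np.pi/2+F[2])
s=robot.read_state();p=s["tool_pos"];R0=Ro.from_rotvec(s["orientation"]).as_matrix()
h=p-R0[:,0]*.0188; ax=R0[:,1]*np.sign(R0[0,1])
L=[(np.array([h-ax*.062,h+ax*.152]),(0,0,255))]
L.append((pose(*F,[[-.062,0,.095],[.152,0,.095]]),(255,0,0)))
for x in(-.044,.128): L.append((pose(*F,[[x,-.024,.111],[x,0,.0865],[x,.024,.111]]),(0,255,0)))
T=cam("top");S=cam("scene")
n=sys.argv[1]
crop(T,165,245,185,285,6,n+"t.png",L);crop(S,385,485,140,250,7,n+"s.png",L);crop(S,385,485,140,250,7,n+"sn.png")
E
python3 chk.py d
```

```text
t 12.25 pos [0.4417 0.325  0.1419] F [ 0.  -0.7 -2.5] tq [0.06 0.05 0.05] op 0.0176 q [ 0.54  0.04  1.72 -0.    1.38 -1.06]
 x [-0.001  -0.0042 -1.    ] z [-0.0312  0.9995 -0.0042] th 91.8
  alt [-0.1 -0.2 -0.1]
  alt [179.9  -0.1   0.4]
shift cm [ 6.54 -0.15  0.19] turn [-0.1 -0.2 -0.1]
```

View pics/ds.png

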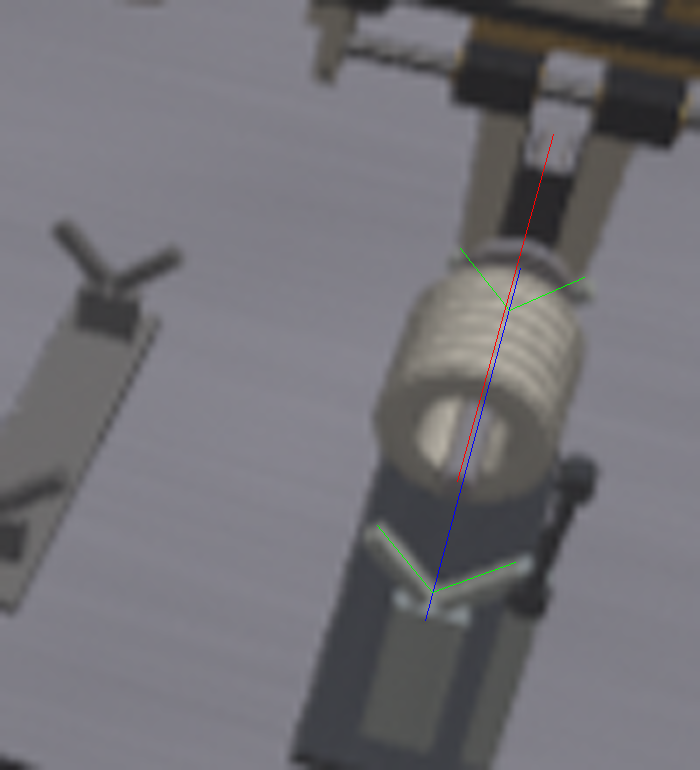

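View pics/dt.png

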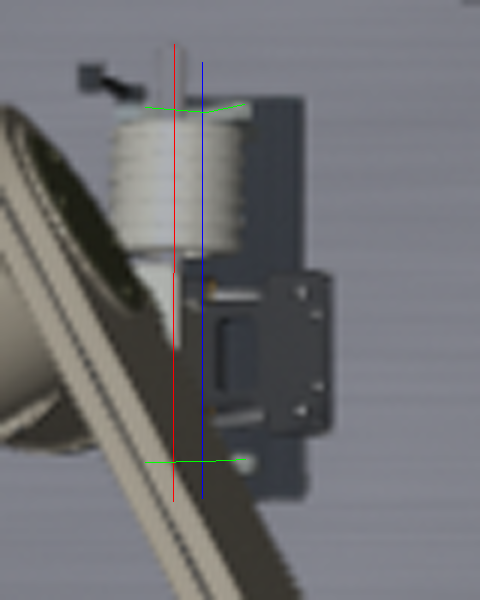

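View pics/dsn.png

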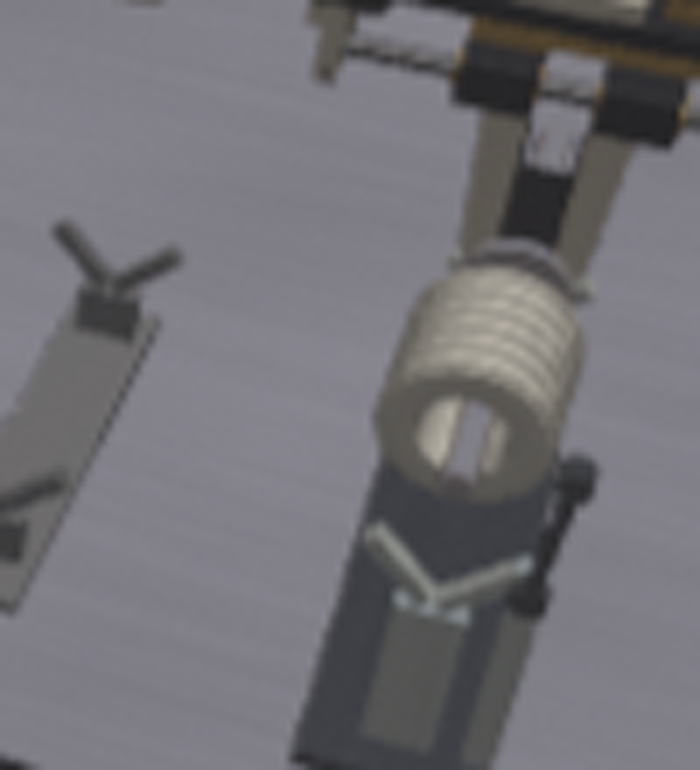

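```bash
python3 - <<'E'
from h import *
T=cam("top");S=cam("scene")
np.set_printoptions(precision=4,suppress=True)
a=ray(S,385+463.5/7-.5,140+438.5/7-.5,.1507);print(a)
for Y in(120,250): print(ray(T,165+177.5/6-.5,185+(Y+.5)/6-.5,.1807))
b=ray(T,165+173/6-.5,185+43/6-.5,.1607);print("tip",b)
b=ray(S,385+461/7-.5,140+482/7-.5,.1607);print("tip",b)
E
```

```text
[0.5597 0.3268 0.1507]
[0.5548 0.3225 0.1807]
[0.4943 0.3205 0.1807]
tip [0.5944 0.3307 0.1607]
tip [0.5937 0.3309 0.1607]
```

```bash
python3 - <<'E'
from h import *
d((.4397,.3266,.098),np.pi/2+.033)
d((.4397,.3266,.0775),np.pi/2+.033)
s=robot.read_state();print(Ro.from_rotvec(s["orientation"]).as_matrix())
E
```

```text
alt [-0.  -0.1  0.3]
  alt [1.8e+02 4.0e-01 1.0e-01]
shift cm [4.79 0.43 0.  ] turn [-0.  -0.1  0.3]
  alt [-0.  -0.1  0.3]
  alt [1.8e+02 4.0e-01 1.0e-01]
shift cm [6.84 0.44 0.  ] turn [-0.  -0.1  0.3]
[[ 4.56310095e-03 -9.99453373e-01 -3.27434511e-02]
 [-8.32344094e-04 -3.27475768e-02  9.99463308e-01]
 [-9.99989243e-01 -4.53339815e-03 -9.81319611e-04]]
```

Call:
{"op": "jog_arm", "data": {
  "targets": [
    [1.2,0.4,0,0,0,0.2,1],
    [2.4,0.4,0,0,0,0.2,1],
    [3.6,0.4,0,0,0,0.2,1],
    [4.6,0.4,0,0,0,0.2,1],
    [4.6,0.4,0,0,0,0.2,1]
  ]
}}

```text
t: 13.08
tool_pos: [0.4391, 0.3261, 0.0984]
orientation: [-1.234, 1.196, 1.233]
force: [-0.2, -0.2, -2.1]
opening: 0.0176
```

```bash
python3 chk.py e; python3 - <<'E'
from h import *
d((.4397,.3266,.0775),np.pi/2+.033)
E
```

```text
t 13.075 pos [0.4391 0.3261 0.0984] F [-0.2 -0.2 -2.1] tq [-0.   -0.03  0.01] op 0.0176 q [ 0.55  0.08  1.77 -0.    1.3  -1.06]
 x [-0.0011 -0.0022 -1.    ] z [-0.0327  0.9995 -0.0022] th 91.9
  alt [-0.  -0.1 -0.1]
  alt [180.   -0.1   0.2]
shift cm [ 2.19 -0.39  0.05] turn [-0.  -0.1 -0.1]
  alt [-0.  -0.1  0.1]
  alt [1.8e+02 1.0e-01 1.0e-01]
shift cm [2.24 0.03 0.  ] turn [-0.  -0.1  0.1]
```

View pics/esn.png

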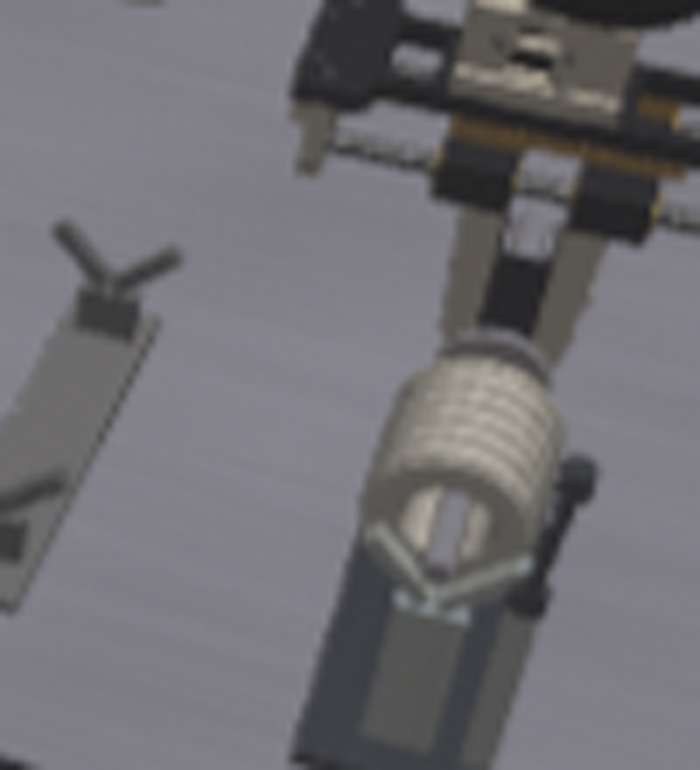

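View pics/et.png

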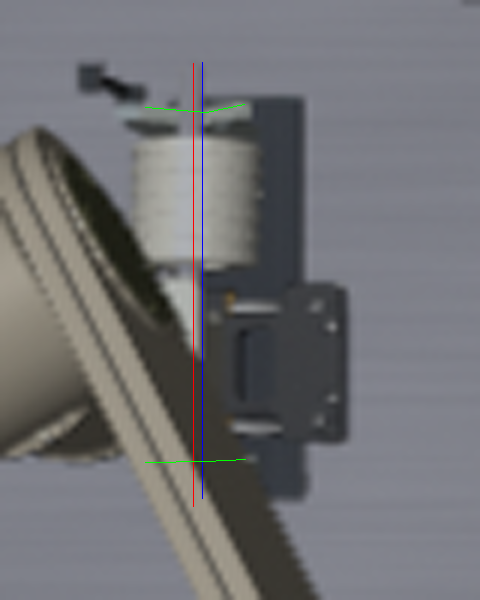

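The roller's far face clears the tip bearing, so I'm lowering slowly and watching the force.

Call:
{"op": "jog_arm", "data": {
  "targets": [
    [0.4,0,0,0,0,0.1,1],
    [0.8,0,0,0,0,0.1,1],
    [1.2,0,0,0,0,0.1,1],
    [1.6,0,0,0,0,0.1,1],
    [1.8,0,0,0,0,0.1,1]
  ]
}}

```text
t: 13.8
tool_pos: [0.4398, 0.3265, 0.0814]
orientation: [-1.234, 1.195, 1.234]
force: [0.2, -0.4, -2.9]
opening: 0.018
```

Call:
{"op": "jog_arm", "data": {
  "targets": [
    [0.1,0,0,0,0,0,1],
    [0.2,0,0,0,0,0,1],
    [0.2,0,0,0,0,0,1]
  ]
}}

```text
t: 14.18
tool_pos: [0.4398, 0.3265, 0.0794]
orientation: [-1.234, 1.195, 1.234]
force: [0.9, -0.3, -2.3]
opening: 0.0173
```

```bash
python3 chk.py f
```

```text
t 14.175 pos [0.4398 0.3265 0.0794] F [ 0.9 -0.3 -2.3] tq [ 0.09 -0.06 -0.03] op 0.0173 q [ 0.55  0.1   1.78 -0.    1.26 -1.06]
 x [-0.0012 -0.0013 -1.    ] z [-0.0328  0.9995 -0.0013] th 91.9
  alt [-0.  -0.1 -0.1]
  alt [180.   -0.1   0.1]
shift cm [ 0.29 -0.32  0.01] turn [-0.  -0.1 -0.1]
```

View pics/fsn.png

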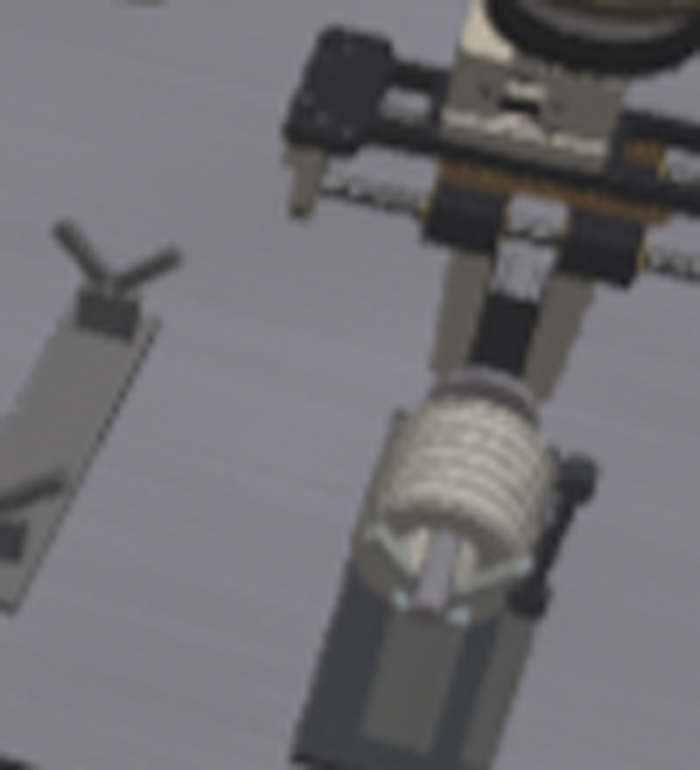

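View pics/ft.png

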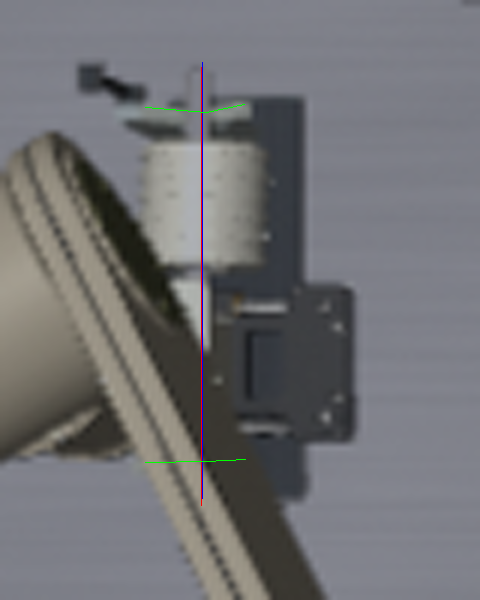

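Call:
{"op": "jog_arm", "data": {
  "targets": [
    [0.1,0,0,0,0,0,1],
    [0.15,0,0,0,0,0,1],
    [0.2,0,0,0,0,0,1]
  ]
}}

```text
t: 14.65
tool_pos: [0.44, 0.3267, 0.0777]
orientation: [-1.234, 1.195, 1.233]
force: [0.8, 1.3, -1.9]
opening: 0.0176
```

Call:
{"op": "jog_arm", "data": {
  "targets": [
    [0.05,0,0,0,0,0,1],
    [0.1,0,0,0,0,0,1],
    [0.1,0,0,0,0,0,1]
  ]
}}

```text
t: 15.02
tool_pos: [0.4402, 0.3268, 0.0769]
orientation: [-1.234, 1.194, 1.233]
force: [-0.7, 0.3, -1.0]
opening: 0.0175
```

Call:
{"op": "jog_arm", "data": {
  "targets": [
    [0.05,0,0,0,0,0,1],
    [0.1,0,0,0,0,0,1],
    [0.1,0,0,0,0,0,1]
  ]
}}

```text
t: 15.4
tool_pos: [0.4403, 0.327, 0.0766]
orientation: [-1.234, 1.194, 1.233]
force: [-2.9, -0.8, 5.2]
opening: 0.0178
```

```bash
python3 chk.py g
```

```text
t 15.4 pos [0.4403 0.327  0.0766] F [-2.9 -0.8  5.2] tq [-0.01  0.28  0.14] op 0.0178 q [ 0.55  0.11  1.78 -0.    1.25 -1.06]
 x [-0.     -0.0003 -1.    ] z [-0.033   0.9995 -0.0003] th 91.9
  alt [ 0. -0. -0.]
  alt [-180.    0.   -0.]
shift cm [ 0.01 -0.27 -0.04] turn [ 0. -0. -0.]
```

Call:
{"op": "jog_arm", "data": {
  "targets": [
    [0,0,0,0,0,0,0.75],
    [0,0,0,0,0,0,0.6],
    [0,0,0,0,0,0,0.5],
    [0,0,0,0,0,0,0.5],
    [0,0,0,0,0,0,0.5]
  ]
}}

```text
t: 16.12
tool_pos: [0.4403, 0.327, 0.0765]
orientation: [-1.234, 1.194, 1.233]
force: [-0.7, -0.5, -0.6]
opening: 0.0464
```

```bash
python3 chk.py i
```

```text
t 16.125 pos [0.4403 0.327  0.0765] F [-0.7 -0.5 -0.6] tq [ 0.03 -0.16  0.  ] op 0.0464 q [ 0.55  0.11  1.78 -0.    1.25 -1.06]
 x [-0.0001 -0.0004 -1.    ] z [-0.033   0.9995 -0.0004] th 91.9
  alt [-0. -0. -0.]
  alt [180.  -0.   0.]
shift cm [-0.   -0.27 -0.04] turn [-0. -0. -0.]
```

View pics/isn.png

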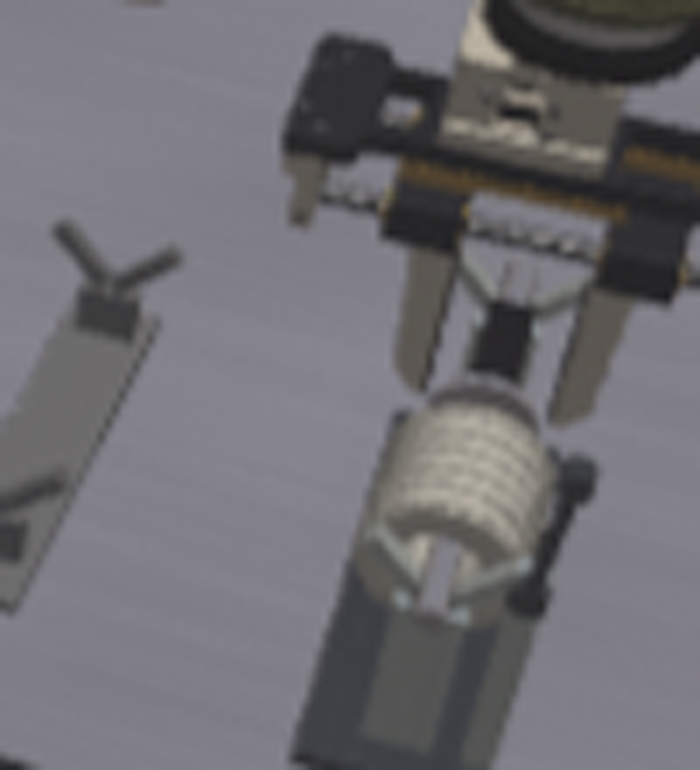

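The axle is seated and the fingers are free. Next I lift straight up and close the fingers above it.

Call:
{"op": "jog_arm", "data": {
  "targets": [
    [-2,0,0,0,0,0,0.5],
    [-6,0,0,0,0,0,0.5],
    [-11,0,0,0,0,0,0.5],
    [-14,0,0,0,0,0,1],
    [-14,0,0,0,0,0,1]
  ],
  "squeeze": 20
}}

```text
t: 16.85
tool_pos: [0.442, 0.3281, 0.22]
orientation: [-1.234, 1.188, 1.231]
force: [-0.6, -0.2, -0.3]
opening: 0.0311
```

```bash
cat > kp.py <<'E'
from h import *
import sys
st()
F=(0.4425,0.327,0.033)
T=cam("top");S=cam("scene");L=[]
for a,c in((1.6,(0,255,0)),(1.75,(0,0,255)),(0,(255,0,0))):
    L.append((pose(*F,[[.138,.03,.106],[.138,.03-.058*np.cos(a),.106+.058*np.sin(a)]]),c))
n=sys.argv[1]
crop(T,165,245,185,285,6,n+"t.png",L);crop(S,385,485,140,250,7,n+"s.png",L)
P=pose(*F,[[.138,.03,.106]])[0];print("pivot",P)
E
python3 kp.py k
```

```text
t 16.85 pos [0.442  0.3281 0.22  ] F [-0.6 -0.2 -0.3] tq [ 0.08 -0.12 -0.01] op 0.0311 q [ 0.55 -0.01  1.63 -0.    1.51 -1.06]
 x [ 0.0052  0.0028 -1.    ] z [-0.033   0.9995  0.0026] th 91.9
pivot [0.5794 0.3615 0.106 ]
```

View pics/ks.png

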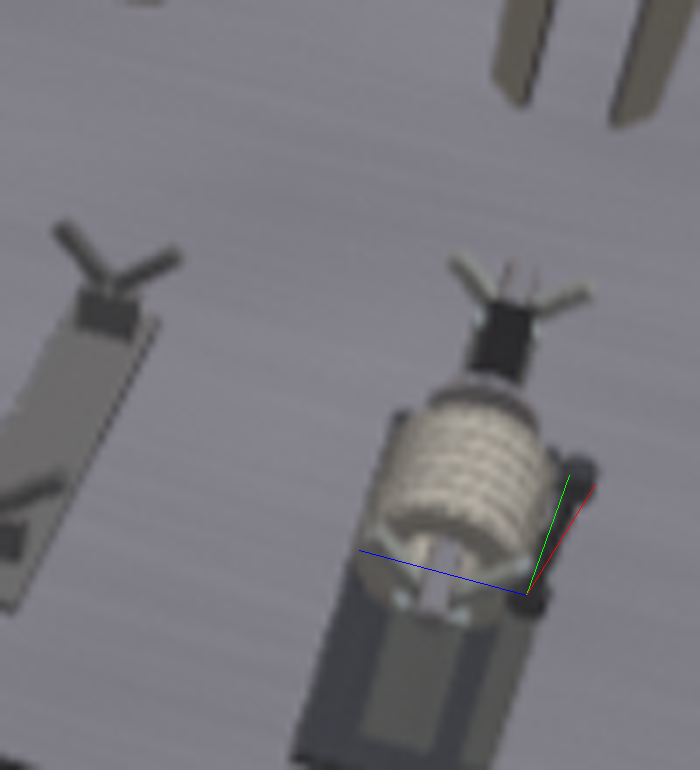

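View pics/kt.png

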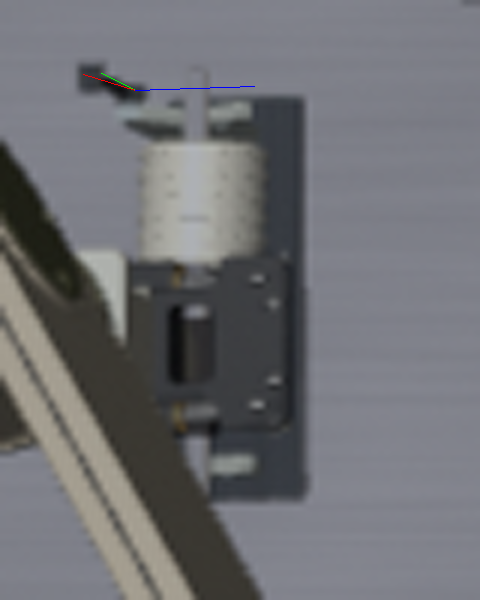

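```bash
python3 - <<'E'
from h import *
d((.582,.412,.22),np.pi/2+.033)
E
```

```text
alt [ 0. -0. -0.]
  alt [-180.    0.   -0.]
shift cm [ -0.42 -14.46   8.03] turn [ 0. -0. -0.]
```

Call:
{"op": "jog_arm", "data": {
  "targets": [
    [-0.4,-5,3,0,0,0,1],
    [-0.4,-10,5.6,0,0,0,1],
    [-0.4,-14.5,8,0,0,0,1],
    [-0.4,-14.5,8,0,0,0,1],
    [-0.4,-14.5,8,0,0,0,1]
  ]
}}

```text
t: 17.58
tool_pos: [0.5814, 0.4111, 0.217]
orientation: [-1.234, 1.198, 1.235]
force: [-1.5, -0.4, -0.3]
opening: 0.0008
```

```bash
python3 - <<'E'
from h import *
st();d((.582,.412,.138),np.pi/2+.033)
E
```

```text
t 17.575 pos [0.5814 0.4111 0.217 ] F [-1.5 -0.4 -0.3] tq [ 0.07 -0.2   0.  ] op 0.0008 q [ 0.54  0.44  1.12 -0.    1.58 -1.06]
 x [-0.0039 -0.0027 -1.    ] z [-0.033   0.9995 -0.0026] th 91.9
  alt [-0.  -0.1 -0.2]
  alt [180.   -0.4   0.2]
shift cm [ 7.9  -0.1   0.11] turn [-0.  -0.1 -0.2]
```

Call:
{"op": "jog_arm", "data": {
  "targets": [
    [3,0,0,0,0,0,1],
    [6,0,0,0,0,0,1],
    [7.9,-0.1,0,0,0,0,1],
    [7.9,-0.1,0,0,0,0,1]
  ]
}}

```text
t: 18.08
tool_pos: [0.5806, 0.4101, 0.1369]
orientation: [-1.234, 1.201, 1.236]
force: [0.2, -0.7, 0.5]
opening: 0.0007
```

```bash
python3 kp.py m; python3 - <<'E'
from h import *
d((.582,.360,.138),np.pi/2+.033)
E
```

```text
t 18.075 pos [0.5806 0.4101 0.1369] F [ 0.2 -0.7  0.5] tq [ 0.04 -0.12  0.03] op 0.0007 q [ 0.54  0.48  1.22 -0.    1.45 -1.06]
 x [-0.0061 -0.004  -1.    ] z [-0.0331  0.9994 -0.0038] th 91.9
pivot [0.5794 0.3615 0.106 ]
  alt [ 0.  -0.1 -0.1]
  alt [-180.     0.2   -0.2]
shift cm [ 0.18  0.2  -5.1 ] turn [ 0.  -0.1 -0.1]
```

View pics/ms.png

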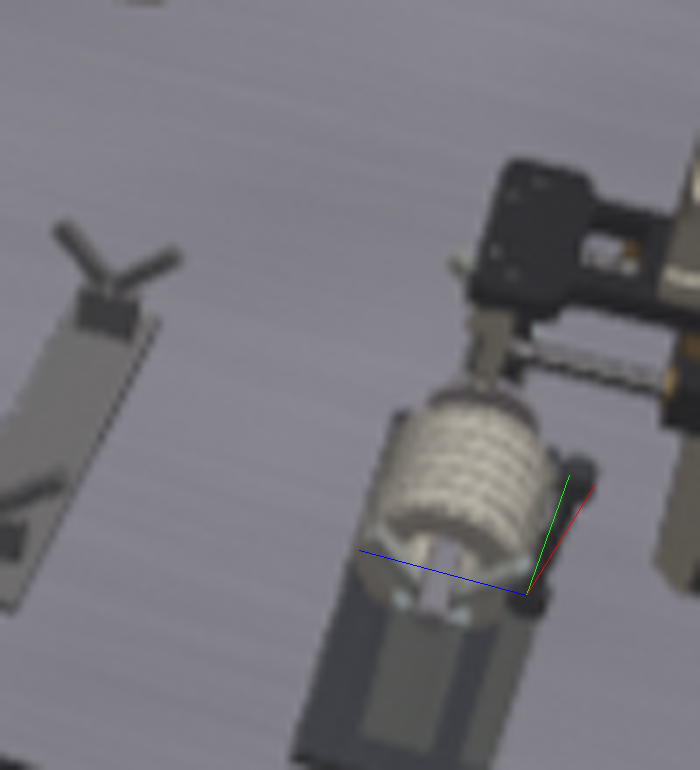

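Call:
{"op": "jog_arm", "data": {
  "targets": [
    [0,0,-1,0,0,0,1],
    [0,0,-2,0,0,0,1],
    [0,0,-3,0,0,0,1],
    [0,0,-4,0,0,0,1],
    [0,0,-5,0,0,0,1]
  ]
}}

```text
t: 18.8
tool_pos: [0.5839, 0.3603, 0.1397]
orientation: [-1.233, 1.197, 1.234]
force: [0.5, 0.9, 0.0]
opening: 0.0006
```

```bash
python3 kp.py n
```

```text
t 18.8 pos [0.5839 0.3603 0.1397] F [0.5 0.9 0. ] tq [ 0.2  -0.06  0.03] op 0.0006 q [ 0.48  0.41  1.31 -0.    1.43 -1.13]
 x [-0.0026 -0.0017 -1.    ] z [-0.0328  0.9995 -0.0017] th 91.9
pivot [0.5794 0.3615 0.106 ]
```

View pics/ns.png

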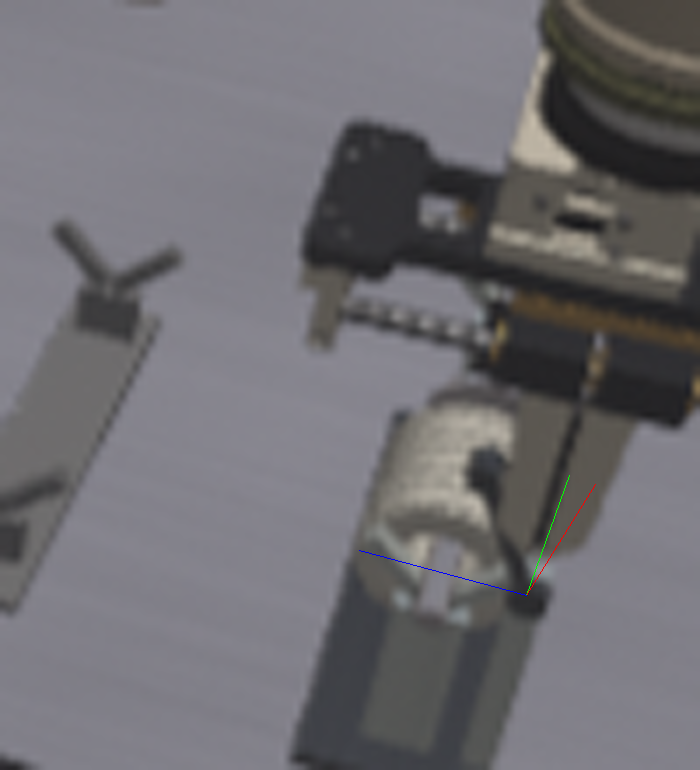

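Call:
{"op": "jog_arm", "data": {
  "targets": [
    [0,0.2,-1,0,0,0,1],
    [0,0.2,-2,0,0,0,1],
    [0.6,0.2,-3,0,0,0,1],
    [1.2,0.2,-3.6,0,0,0,1],
    [1.2,0.2,-4.2,0,0,0,1]
  ]
}}

```text
t: 19.52
tool_pos: [0.5828, 0.317, 0.1266]
orientation: [-1.233, 1.199, 1.234]
force: [0.5, 0.3, -0.5]
opening: 0.0004
```

```bash
python3 kp.py p
```

```text
t 19.525 pos [0.5828 0.317  0.1266] F [ 0.5  0.3 -0.5] tq [ 0.24 -0.11 -0.03] op 0.0004 q [ 0.42  0.36  1.39 -0.    1.4  -1.18]
 x [-0.0043 -0.0029 -1.    ] z [-0.0318  0.9995 -0.0028] th 91.8
pivot [0.5794 0.3615 0.106 ]
```

View pics/ps.png

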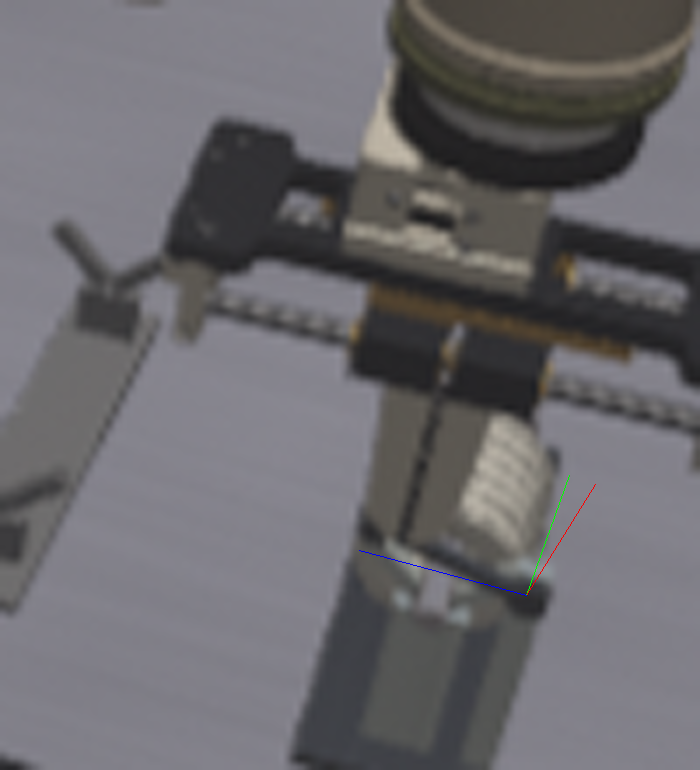

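Call:
{"op": "jog_arm", "data": {
  "targets": [
    [0.4,0,-0.4,0,0,0,1],
    [0.8,0,-0.6,0,0,0,1],
    [1.2,0,-0.6,0,0,0,1],
    [1.4,0,-0.6,0,0,0,1],
    [1.4,0,-0.6,0,0,0,1]
  ]
}}

```text
t: 20.25
tool_pos: [0.5833, 0.3109, 0.1131]
orientation: [-1.233, 1.199, 1.234]
force: [-0.6, -0.1, -0.7]
opening: 0.0006
```

```bash
python3 kp.py r
```

```text
t 20.25 pos [0.5833 0.3109 0.1131] F [-0.6 -0.1 -0.7] tq [ 0.03 -0.09 -0.  ] op 0.0006 q [ 0.41  0.36  1.41 -0.    1.37 -1.19]
 x [-0.0038 -0.0031 -1.    ] z [-0.0315  0.9995 -0.0029] th 91.8
pivot [0.5794 0.3615 0.106 ]
```

View pics/rs.png

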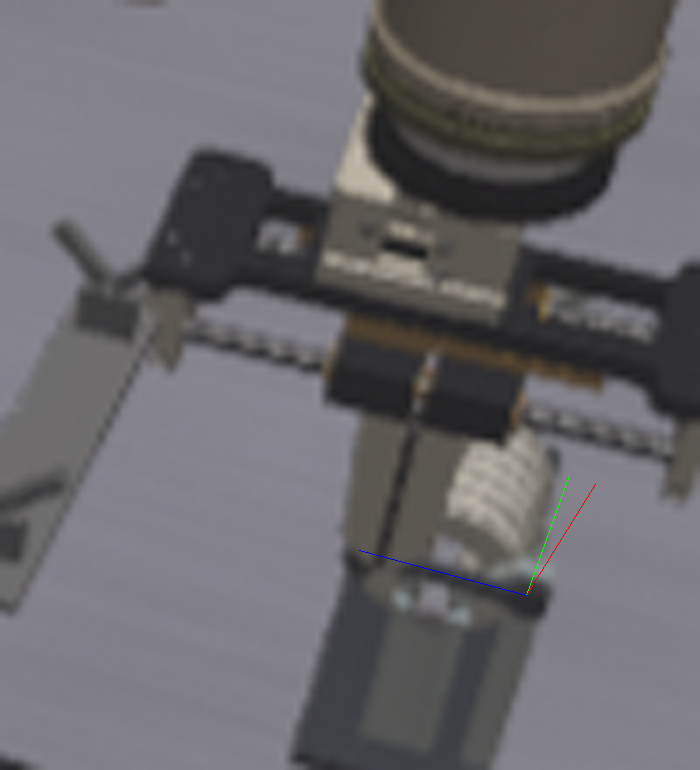

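Call:
{"op": "jog_arm", "data": {
  "targets": [
    [0.1,0,0,0,0,0,1],
    [0.15,0,0,0,0,0,1],
    [0.15,0,0,0,0,0,1]
  ]
}}

```text
t: 20.72
tool_pos: [0.5835, 0.311, 0.1121]
orientation: [-1.233, 1.198, 1.233]
force: [1.0, -1.1, 1.1]
opening: 0.0008
```

Call:
{"op": "jog_arm", "data": {
  "targets": [
    [0.05,0,0,0,0,0,1],
    [0.1,0,0,0,0,0,1],
    [0.1,0,0,0,0,0,1]
  ]
}}

```text
t: 21.1
tool_pos: [0.5837, 0.311, 0.1115]
orientation: [-1.233, 1.198, 1.233]
force: [-1.0, -1.3, 3.9]
opening: 0.0002
```

Call:
{"op": "jog_arm", "data": {
  "targets": [
    [0.1,0,0,0,0,0,1],
    [0.1,0,0,0,0,0,1]
  ]
}}

```text
t: 21.35
tool_pos: [0.5838, 0.3111, 0.1111]
orientation: [-1.233, 1.198, 1.233]
force: [-2.2, -0.4, 6.0]
opening: 0.0006
```

Call:
{"op": "jog_arm", "data": {
  "targets": [
    [-3,0,0,0,0,0,1],
    [-7,0,0,0,0,0,1],
    [-12,0,0,0,0,0,1],
    [-15,-2,-5,0,0,0,1],
    [-15,-4,-10,0,0,0,1]
  ]
}}

```text
t: 21.98
tool_pos: [0.6291, 0.2128, 0.2654]
orientation: [-1.236, 1.191, 1.23]
force: [0.1, 0.5, -0.4]
opening: 0.0006
```

Call:
{"op": "jog_arm", "data": {
  "targets": [
    [0,-2,-6,0,0,0,1],
    [0,-4,-12,0,0,0,1],
    [0,-4,-18,0,0,0,1],
    [0,-4,-18,0,0,0,1],
    [0,-4,-18,0,0,0,1]
  ]
}}

```text
t: 22.6
tool_pos: [0.675, 0.0344, 0.2653]
orientation: [-1.235, 1.191, 1.231]
force: [1.6, 0.4, -0.6]
opening: 0.0008
```

```bash
python3 kp.py u; python3 - <<'E'
from h import *
S=cam("scene");T=cam("top");crop(S,395,475,160,230,9,"un.png");crop(T,165,245,185,285,6,"utn.png")
E
```

```text
t 22.6 pos [0.675  0.0344 0.2653] F [ 1.6  0.4 -0.6] tq [ 0.02 -0.17 -0.07] op 0.0008 q [-0.02  0.32  1.19 -0.    1.63 -1.63]
 x [ 0.0034 -0.0002 -1.    ] z [-0.0327  0.9995 -0.0003] th 91.9
pivot [0.5794 0.3615 0.106 ]
```

View pics/un.png

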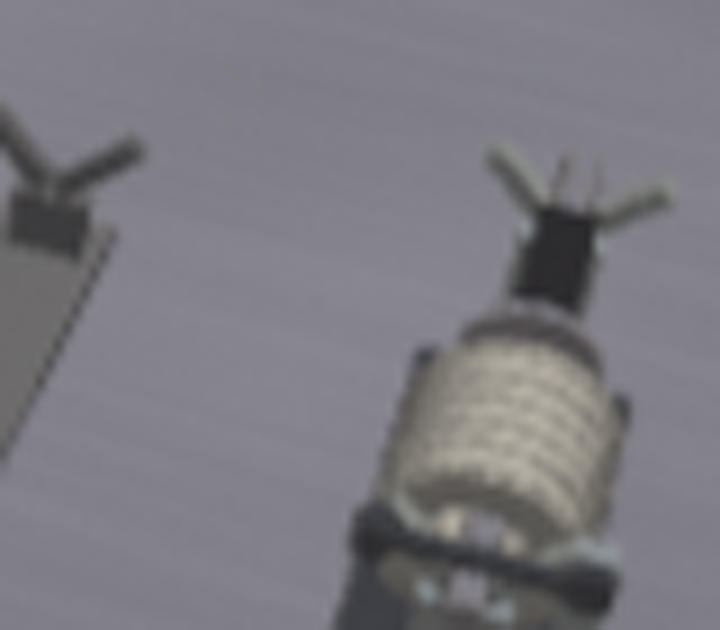

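View pics/utn.png

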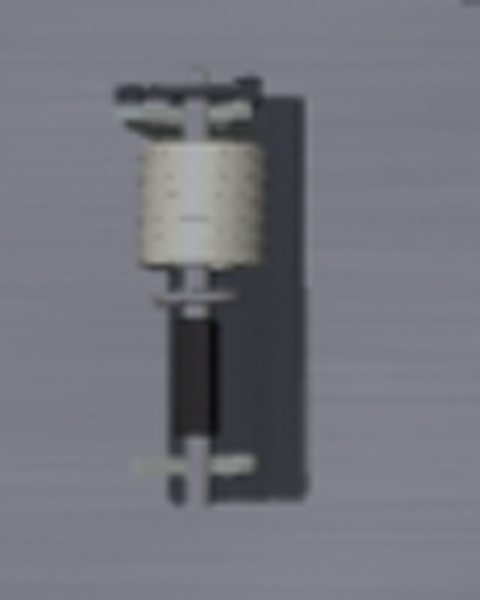

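View pics/us.png

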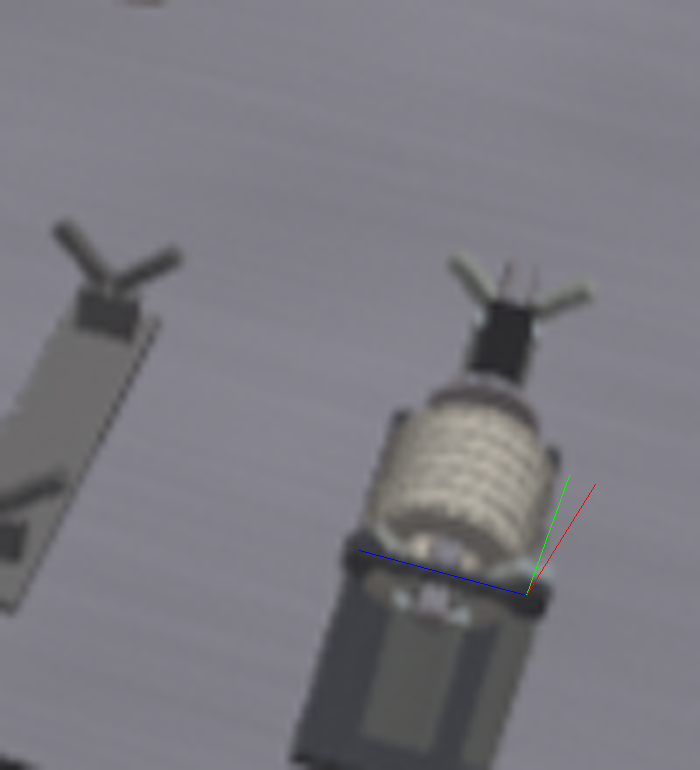

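The keeper bar lies parallel to the 0 rad overlay. The axle is in both Vs, and the roller sits between the collar and the tip bearing. I'll make one last numeric check, then hand in.

```bash
python3 - <<'E'
from h import *
from plant import ticket
T=cam("top");np.set_printoptions(precision=4,suppress=True)
f=lambda X,Y,z:ray(T,165+(X+.5)/6-.5,185+(Y+.5)/6-.5,z)
print("handle",f(196,377,.104),"tip",f(197,70,.095),"roller faces",f(203,142,.115),f(203,265,.115))
st(); ticket.close_job()
E
```

```text
handle [0.4392 0.3275 0.104 ] tip [0.5909 0.3341 0.095 ] roller faces [0.5526 0.3253 0.115 ] [0.4927 0.3234 0.115 ]
t 22.85 pos [0.675  0.0359 0.2657] F [-0.   0.5 -0.3] tq [ 0.06 -0.13  0.07] op 0.0006 q [-0.02  0.32  1.18 -0.    1.63 -1.63]
 x [ 0.004  -0.0007 -1.    ] z [-0.0356  0.9994 -0.0008] th 92.0
the job is handed in; nothing more can be done
```

The job is done and handed in at about 23 s of the 69 s allowed. No verdict was reported.

**What I did:** I gripped the axle by its handle and lifted it out of the rest. I passed it through the thick roller's bore and carried the roller on it to the frame. I lowered it into both V bearings, let go, swung the keeper down with closed fingers and backed the arm away.

**Last checks:**
- **Axle:** the handle's middle measures about 3 mm toward the butt along the frame and within 1 mm across. The tip measures about 148 mm from the seat. I did not measure the seated heights directly from the images. They come from the TCP height at release, 76.5 mm, which puts the axis at about 95 mm.
- **Roller:** it spans about 53 to 113 mm along the axle, so its centre is near 83 mm. That is beyond the collar and clear of the tip bearing.
- **Keeper:** the bar lies parallel to the 0 rad overlay. It took a 6 N press with the fingertip 1 mm below where the closed pin's top should be.
- **Slim roller and other kitchen things:** nothing was seen to move, but I took no final measurement of them.

**Disagreements:** the calibration and overlays differed by about 2 to 3 mm between the two cameras. Before insertion the rod looked about 3 mm low, so I aimed about 1 mm higher, and it went in without contact. No check failed.

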